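Fetch the filter cubes from the code-locked drawer and load the carriage

TASK

Set the three dials of the white filter cabinet to 3, 7 and 4 from left to right, slide the bolt knob to the right and pull the drawer well open. Slide every filter cube in the drawer onto a rail of its own in the aluminium filter carriage, in from its front end and fully home so that the spring balls click behind it. Leave the cabinet locked: drawer shut, bolt slid back to the left, and at least one dial turned a number or more off the code; do not disturb the other things on the bench.

Things in the scene. Friction and masses are not known exactly. Their poses are not given: they have to be found in the camera images.
- cabinet: White steel cabinet, 180 (x) x 260 (y) x 88 mm high, fixed. Origin: centre of its underside; -x to its front (drawer), +y to its left. On top, 50 mm behind the front, left to right: dials 1, 2, 3, bolt knob. Lock: the bolt moves only with all dials on the code (within 10 degrees) and then holds them; with the bolt home the drawer has 2 mm of play. A 25 mm tall slide box stands loose behind the dials.
- dial1 (a joint): Left dial; joint value in rad: 0 when the white pointer is at the long 0 mark (the side away from the robot), growing clockwise seen from above, 0.628 per number (number n is at 0.628 n), stops just below 0 and just above 9. Stays where it is left (0.06 N m of friction). Code number 3.
- dial2 (a joint): Middle dial; as dial 1. Code number 7.
- dial3 (a joint): Right dial; as dial 1. Code number 4.
- dial1_grip (a point): Left dial's grip: upright bar 44 long x 12 wide x 24 mm high on a round 52 mm skirt; this point is on its upright axis at the bar's mid-height, 19 mm above the cabinet's top. x axis: along the bar to the white pointer end. Dials are 70 mm apart. Ten tick marks round each on the deck, 36 degrees apart, the longest is 0, counted clockwise.
- dial2_grip (a point): Same for the middle dial.
- dial3_grip (a point): Same for the right dial.
- bolt (a joint): Lock bolt, m: 0 = home (locked, to the left), 0.016 = fully drawn to the right (towards the cabinet's -y). Slides with 2 N of friction and stays where it is left.
- bolt_knob (a point): Centre of the bolt's upright steel knob, 14 mm diameter x 26 mm high, 15 mm above the cabinet's top, 40 to 56 mm to the right of dial 3's axis.
- drawer (a joint): Drawer, m: 0 = shut, 0.120 = fully open, towards the cabinet's front (-x). 1.5 N friction. Tray inside 84 deep x 232 wide, flat floor 10 mm above the table; side and rear walls and two dividers (4 mm thick, three bays 75 mm wide) rise 16 mm above the floor, front panel up to 73 mm above the table.
- drawer_handle (a point): Middle of the drawer's handle: a level round bar, 10 mm diameter, 90 mm long along the cabinet's y, 35 mm in front of the drawer's front panel (8 mm thick), 76 mm above the table; moves with the drawer.
- carriage: Aluminium carriage, fixed; block 140 (x) x 216 mm (y). Origin: on the table at the middle of its rear edge; -x to its front, where a flat apron, 14 mm above the table, lies 170 to 120 mm before the origin. Three T-slot rails run back from it: walls 49 mm apart with flared mouths; over the last 48 mm lips 40 mm apart, 7.5 to 12.5 mm above the floor; end stop 10 mm high; spring balls in the walls. All under 31 mm above the table.
- rail1 (a point): Left rail: point on its floor (14 mm above the table) under the middle of a cube that is fully home. x axis along the rail, +x the way in. The mouth is 60 mm before this point; on the apron clear of the mouth a cube's centre is 85 mm before it. Over the last 45 mm the balls rub on the flange; it takes 6 to 10 N, then they snap out behind it and hold it against the stop.
- rail2 (a point): Same for the middle rail, 66 mm from the left one.
- rail3 (a point): Same for the right rail, 66 mm from the middle one.
- slide_box: Bystander: white and grey slide box on the cabinet's top behind the dials; leave it alone. Origin: centre of its underside.
- dish: Bystander: small clear dish, 60 mm diameter, just behind the carriage; leave it alone.
- dish_stack: Bystander: stack of three clear dishes, 48 mm high.
- media_bottle: Bystander: bottle 52 mm diameter, 110 mm tall.
- tip_box: Bystander: grey tip box with clear cover, 85 x 120 x 64 mm.
- objective_can: Bystander: clear canister with black cap, 42 mm diameter, 54 mm tall.
- cube1_mid (a point): Filter cube 1 of up to three alike (None = not there today): black, 50 mm tall, 160 g; this point is its centre, 25 mm above its underside. Foot flange 44 (x) x 46 (y) x 6 mm; above it the body, 40 (x) x 36 (y) mm. It stands upright in the drawer; its x axis goes along the rail (either way round).
- cube2_mid (a point): Filter cube 2 of up to three alike (None = not there today): black, 50 mm tall, 160 g; this point is its centre, 25 mm above its underside. Foot flange 44 (x) x 46 (y) x 6 mm; above it the body, 40 (x) x 36 (y) mm. It stands upright in the drawer; its x axis goes along the rail (either way round).
- cube3_mid (a point): Filter cube 3 of up to three alike (None = not there today): black, 50 mm tall, 160 g; this point is its centre, 25 mm above its underside. Foot flange 44 (x) x 46 (y) x 6 mm; above it the body, 40 (x) x 36 (y) mm. It stands upright in the drawer; its x axis goes along the rail (either way round).

How it is judged (in metres and radians):
On the way, in this order (a step that is already met when the one before it is completed fails the run):
1. all three dials stand on the code 3, 7, 4 (each within 0.2 rad) (value of joint dial1 between 1.685 and 2.085 rad and value of joint dial2 between 4.198 and 4.598 rad and value of joint dial3 between 2.313 and 2.713 rad), for 0.1 s.
2. the bolt is drawn to the right (at least 13 mm) (value of joint bolt above 0.013 m), for 0.1 s.
3. the drawer is pulled open (at least 100 mm) (value of joint drawer above 0.1 m), for 0.1 s.
4. the cabinet is locked again: drawer shut, bolt home, a dial off the code (value of joint drawer below 0.005 m and value of joint bolt below 0.003 m and ((value of joint dial1 below 1.385 rad or value of joint dial1 above 2.385 rad) or (value of joint dial2 below 3.898 rad or value of joint dial2 above 4.898 rad) or (value of joint dial3 below 2.013 rad or value of joint dial3 above 3.013 rad))), for 0.2 s.
At the end, for the whole second after the job is handed in: Every cube that was in the drawer stands upright and at rest on a rail of the carriage, behind the balls, within 2.5 mm of the end stop and 3 mm of the rail's line; the drawer is shut within 5 mm, the bolt home within 3 mm, and at least one dial is 0.5 rad or more off its code number (all of step 4 and ((x of cube1_mid in the frame of rail1 between -0.0025 and 0.004 m and y of cube1_mid in the frame of rail1 between -0.003 and 0.003 m and z of cube1_mid in the frame of rail1 between 0.022 and 0.028 m) or (x of cube1_mid in the frame of rail2 between -0.0025 and 0.004 m and y of cube1_mid in the frame of rail2 between -0.003 and 0.003 m and z of cube1_mid in the frame of rail2 between 0.022 and 0.028 m) or (x of cube1_mid in the frame of rail3 between -0.0025 and 0.004 m and y of cube1_mid in the frame of rail3 between -0.003 and 0.003 m and z of cube1_mid in the frame of rail3 between 0.022 and 0.028 m)) and angle between each of cube1_mid, cube2_mid, cube3_mid's own z axis and vertical below 0.06 rad and ((x of cube2_mid in the frame of rail1 between -0.0025 and 0.004 m and y of cube2_mid in the frame of rail1 between -0.003 and 0.003 m and z of cube2_mid in the frame of rail1 between 0.022 and 0.028 m) or (x of cube2_mid in the frame of rail2 between -0.0025 and 0.004 m and y of cube2_mid in the frame of rail2 between -0.003 and 0.003 m and z of cube2_mid in the frame of rail2 between 0.022 and 0.028 m) or (x of cube2_mid in the frame of rail3 between -0.0025 and 0.004 m and y of cube2_mid in the frame of rail3 between -0.003 and 0.003 m and z of cube2_mid in the frame of rail3 between 0.022 and 0.028 m)) and ((x of cube3_mid in the frame of rail1 between -0.0025 and 0.004 m and y of cube3_mid in the frame of rail1 between -0.003 and 0.003 m and z of cube3_mid in the frame of rail1 between 0.022 and 0.028 m) or (x of cube3_mid in the frame of rail2 between -0.0025 and 0.004 m and y of cube3_mid in the frame of rail2 between -0.003 and 0.003 m and z of cube3_mid in the frame of rail2 between 0.022 and 0.028 m) or (x of cube3_mid in the frame of rail3 between -0.0025 and 0.004 m and y of cube3_mid in the frame of rail3 between -0.003 and 0.003 m and z of cube3_mid in the frame of rail3 between 0.022 and 0.028 m))); the robot touches nothing.
It fails at once if another thing on the bench is shifted by more than 30 mm (distance of any of dish, dish_stack, media_bottle, tip_box, slide_box, objective_can from where it was at the start of the episode above 0.03 m).
It fails at once if another thing on the bench is knocked over (angle between any of dish, dish_stack, media_bottle, tip_box, slide_box, objective_can's own z axis and vertical above 0.5 rad).
Of cube1, cube2, cube3 only 2 to 3 are there at a start; the rules pass over those that are not, and their reading is None.
At some moment in a run one of cube1, cube2, cube3 may be knocked a few centimetres aside while the robot is not near it.
It also fails if it takes over 210 s, if anything falls off the work surface, if the arm or the gripper's body presses on something with over 40 N, if the wrist force passes 120 N, or if a joint passes its speed limit or range.

ROBOT

A 6-joint arm with a two-finger parallel gripper is mounted at the origin on the work surface. World frame = base frame: x ahead of the robot, y to its left, z up, the work surface at z = 0. Lengths are in mm, angles in rad, forces in N, time in s.
With the tool pointing down it reaches from about 300 to 775 mm from the base axis. Payload 14.6 kg.
Tool frame: the origin (TCP) lies at the very end of the fingers, on their centre line; the grasp point (between the pads) lies 19 mm behind it; z points along the fingers, y is the line along which they close (so a half turn about z gives the same grasp; the last joint's range is limited). The gripper opens to 94 mm and grips with 3 to 60 N. Pads are 16 mm wide; open, the fingers measure 119 mm over their backs; the gripper's body (75 mm by 177 mm) begins 78 mm behind the grasp point.
Start: joints at [-1.365, 0.3, 1.521, -0, 1.321, -0.067], TCP at [148.179, -529.653, 183.546] pointing down, gripper open.
Joint ranges: [-3.03, 3.03], [-0.79, 2.21], [0.23, 2.52], [-1.04, 4.18], [0, 3.07], [-2.55, 2.55]. Speed limits (rad/s): [2.22, 2.22, 2.57, 3.14, 3.14, 3.14].

INTERFACE

Orientations are given as [roll, pitch, yaw] about the fixed x, y, z axes, in that order (R = Rz(yaw) Ry(pitch) Rx(roll)).
In Python, from cell import manip, camera, get_calibration gives the robot as it stands. The module is installed in compiled form; this text tells all that it offers.
- The arm moves only by the tool jog_arm, never from a script. Its argument "plan" is one flat list of numbers, 6 for each row, row after row: the shift along the world's x, y, z in m, then the turn, a rotation vector about the world's x, y, z in degrees. A call has 1 to 20 rows; each row is the pose to reach, as a shift and turn from the pose commanded when the call began; what a row does not reach only later rows make up. A row lasts 1/10 s, in which the tool goes at most 50 mm and 8.59 degrees, less where a joint would pass 70% of its speed; a pose out of reach is approached as far as the arm can. A call with a gripper value outside its range is refused whole. "claw" is the finger opening in m, from 0 to 0.094, set as the call begins (left out, the last holds). The fingers move at their own pace and stop on an object; "force" is the grip in N (left out, the last holds). Time passes only in rows, so rows that repeat a pose let the fingers close. It gives the time, the measured TCP pose, the force, the opening and the grip force at its end, in the units of the state.
- manip.read_state(): the state, without advancing time (a new reading comes with each control period).
- camera(name): name is "scene" or "side" or "wrist"; returns (picture, depth): 420x560x3 uint8, red, green, blue; 420x560 float32, mm along the optical axis (not along the pixel's ray), 0 where there is no reading.
- get_calibration(name): a dict with "fx", "fy", "cx", "cy" (pixels), "origin" and "attitude" of the camera in the world. Camera axes: x right, y down, z forward; pixel columns grow to the right and rows downward; lengths in mm; the calibration is good to about 2 mm. A picture is of the moment at which its call begins: read the wrist's pose just before it. get_calibration takes no time and is no camera call; for the wrist camera it gives the pose at the moment of the call.
- manip.sign_off(): hands the job in; it is judged then, once.
The state is a dict: "clock": time; "joints": joint angles; "qd": joint speeds; "effort": joint torques, N m; "eef_pos": TCP position; "eef_rot": TCP orientation; "wrist_force": force on the tool from outside, world axes, zero at the start; "moment": the same for the moment, N m; "finger_gap": finger opening in mm; "finger_force": force on a finger pad.
Only numpy, scipy, OpenCV 4.12 (cv2) and the standard library are available. Lean on these libraries where they do the work, as an engineer would, in place of code of your own. Each camera call takes 0.05 s, during which the arm holds its last target. There are 200 camera calls.

## Working session

There is one attempt and no reset: what is moved stays moved. The work goes in short steps, Python scripts to look and compute and a tool call to move; the robot and the scene stay as the last step left them, time stands still between calls to the robot, and variables do not carry over. Pictures are saved under pics/ and viewed, at most 14 in all, crops included, and the job is handed in when it is done.

Besides the shell and the picture viewer there is one more tool, called after ">>>" in YAML: its name, and indented under it one key for each argument. jog_arm: Moves the arm, as the interface text tells. Its arguments: {"type":"object","properties":{"plan":{"type":"array"},"claw":{"type":"number"},"force":{"type":"number"}},"required":["plan"]}

```bash
mkdir -p pics
cat > h.py <<'E'
import numpy as np, cv2
from cell import manip, camera, get_calibration
from scipy.spatial.transform import Rotation as R
def snap(n, save=None):
    c=get_calibration(n); p,d=camera(n)
    if save: cv2.imwrite('pics/'+save,cv2.cvtColor(p,cv2.COLOR_RGB2BGR))
    return p,d,c
def rot(c):
    a=np.array(c['attitude'],float)
    return a if a.shape==(3,3) else R.from_euler('xyz',a).as_matrix()
def ray(c,u,v,z):
    d=rot(c)@np.array([(u-c['cx'])/c['fx'],(v-c['cy'])/c['fy'],1.])
    o=np.array(c['origin'],float); return o+d*(z-o[2])/d[2]
def cloud(c,d):
    v,u=np.mgrid[:d.shape[0],:d.shape[1]]
    P=np.stack([(u-c['cx'])/c['fx']*d,(v-c['cy'])/c['fy']*d,d],-1)
    W=P@rot(c).T+np.array(c['origin']); W[d==0]=np.nan; return W
def proj(c,p):
    q=rot(c).T@(np.array(p)-np.array(c['origin'])); return c['fx']*q[0]/q[2]+c['cx'],c['fy']*q[1]/q[2]+c['cy']
E
python3 - <<'E'
from h import *
for n in('scene','side','wrist'):
    p,d,c=snap(n,n+'0.png'); print(n,c)
    np.savez('pics/'+n+'0.npz',p=p,d=d)
print(manip.read_state())
E
```

```text
scene {'fx': 459.7679609081329, 'fy': 459.7679609081329, 'cx': 274.92382560603005, 'cy': 207.97058878792467, 'origin': array([1040.63566711, -412.57068901, 1142.3789786 ]), 'attitude': array([-2.60961818,  0.01218683,  0.82990377])}
side {'fx': 417.25665800015173, 'fy': 417.25665800015173, 'cx': 282.8852099632805, 'cy': 211.02287104138557, 'origin': array([ 260.8920741 , -899.72207483, 1201.69496774]), 'attitude': array([-2.41932694, -0.00341792, -0.32522638])}
wrist {'fx': 323.0654675314784, 'fy': 323.0654675314784, 'cx': 278.77595019624397, 'cy': 208.34933284060014, 'origin': array([ 216.68038018, -509.73588599,  384.12750007]), 'attitude': array([ 2.89234427e+00,  2.39408598e-03, -1.29832465e+00])}
{'clock': 0.15, 'joints': array([-1.36461235e+00,  3.00332383e-01,  1.52142550e+00,  1.07210996e-05,
        1.32070522e+00, -6.65838241e-02]), 'qd': array([ 0.00044656, -0.0015591 , -0.00172264, -0.00153334,  0.00074492,
       -0.00066117]), 'effort': array([ 7.98376004e-04, -5.31961083e+01, -3.52821028e+01,  7.08355266e-02,
        2.36085331e-02, -6.76853347e-05]), 'eef_pos': array([ 148.13327908, -529.45186463,  183.12825069]), 'eef_rot': array([-3.14072482e+00, -6.82773198e-05,  2.72765115e-01]), 'wrist_force': array([ 0.02256404, -0.31459432,  0.93186734]), 'moment': array([-0.03198238, -0.01931182,  0.00857469]), 'finger_force': 0.0, 'finger_gap': 93.85500798318115}
```

View pics/scene0.png

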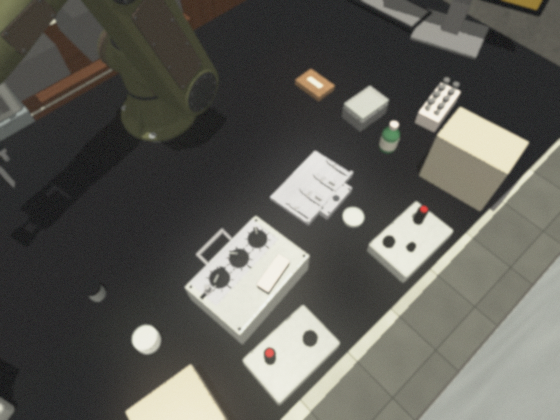

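View pics/side0.png

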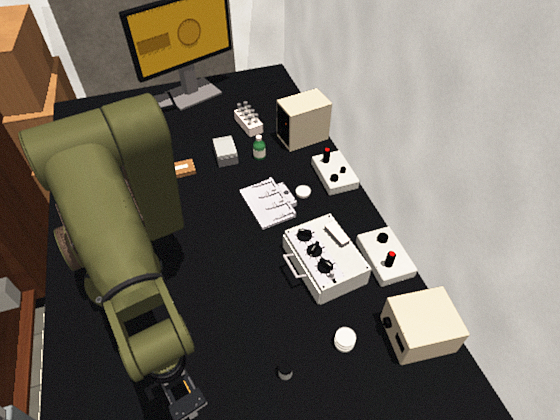

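The scene view shows the cabinet at about (250,275) with dials at (219,278), (238,258) and (258,238). The carriage is at about (312,188) and its apron faces the robot, lower left. The side view shows the same layout, with the cabinet at (325,257) and the carriage at (268,203).

Run:
```python
from h import *
for n in('scene','side'):
    z=np.load(f'pics/{n}0.npz'); p,d=z['p'],z['d']; c=get_calibration(n); W=cloud(c,d)
    g=p.min(2)
    for lo,hi,nm in((80,96,'cab'),(8,36,'carr')):
        m=((W[...,2]>lo)&(W[...,2]<hi)&(g>120)).astype(np.uint8)
        m=cv2.morphologyEx(m,cv2.MORPH_CLOSE,np.ones((5,5)))
        k,l,s,ce=cv2.connectedComponentsWithStats(m)
        for i in range(1,k):
            if s[i,4]>250:
                P=W[(l==i)&(W[...,2]>lo)&(W[...,2]<hi)]
                print(n,nm,ce[i].round(),s[i,4],'z',np.median(P[:,2]).round(1),cv2.minAreaRect(P[:,:2].astype(np.float32)))
    for (u,v,zz) in ([(219,272,117),(238,251,117),(258,232,117)] if n=='scene' else [(304,234,117),(314,249,117),(325,266,117)]): print(ray(c,u,v,zz).round(1))
```

```text
scene cab [441.  94.] 306 z 90.7 ((620.9467163085938, 658.8081665039062), (49.46512985229492, 128.75967407226562), 11.786859512329102)
scene cab [245. 276.] 5836 z 88.1 ((659.4293212890625, -173.15966796875), (182.7442626953125, 261.0853576660156), 7.300145626068115)
scene carr [435.  32.] 1591 z 16.8 ((325.8623046875, 934.155029296875), (469.98907470703125, 128.53004455566406), 14.649787902832031)
scene carr [313. 188.] 3429 z 16.0 ((569.1016845703125, 160.12457275390625), (173.132568359375, 221.25599670410156), 8.344740867614746)
scene carr [352. 216.] 335 z 16.2 ((709.1364135742188, 167.11830139160156), (59.32208251953125, 58.406585693359375), 40.44413757324219)
scene carr [269. 307.] 274 z 22.6 ((748.024169921875, -170.77610778808594), (260.304931640625, 55.07566833496094), 84.98158264160156)
scene carr [517. 367.] 348 z 21.7 ((1247.6859130859375, 160.15724182128906), (360.204345703125, 2.0424680709838867), 89.94690704345703)
[ 627.1 -232.8  117. ]
[ 615.6 -163.6  117. ]
[609.6 -92.9 117. ]
side cab [445. 171.] 1185 z 88.0 ((1243.7568359375, 563.3377685546875), (20.13808822631836, 2287.433349609375), 0.1633693277835846)
side cab [328. 254.] 2723 z 88.3 ((658.3404541015625, -175.31793212890625), (183.36459350585938, 263.9409484863281), 7.323266506195068)
side carr [441. 183.] 2002 z 21.8 ((1246.11376953125, 642.964599609375), (19.027761459350586, 2548.039794921875), 0.18984104692935944)
side carr [191.  97.] 606 z 14.0 ((399.5498046875, 948.521240234375), (307.94329833984375, 120.03101348876953), 19.44849395751953)
side carr [272. 201.] 1915 z 15.4 ((607.8294067382812, 163.37673950195312), (253.1282196044922, 222.4028778076172), 8.96640682220459)
[ 603.6 -113.3  117. ]
[ 612.6 -180.8  117. ]
[ 621.1 -252.3  117. ]
```

>>> jog_arm:
  plan: [0,0,0.1,0,0,0,0.37,0.36,0.12,0,0,-8.3,0.37,0.36,0.12,0,0,-8.3,0.37,0.36,0.12,0,0,-8.3,0.37,0.36,0.12,0,0,-8.3,0.37,0.36,0.12,0,0,-8.3,0.37,0.36,0.12,0,0,-8.3,0.37,0.36,0.12,0,0,-8.3,0.37,0.36,0.12,0,0,-8.3,0.37,0.36,0.12,0,0,-8.3,0.37,0.36,0.12,0,0,-8.3,0.37,0.36,0.12,0,0,-8.3,0.37,0.36,0.12,0,0,-8.3,0.37,0.36,0.12,0,0,-8.3,0.37,0.36,0.12,0,0,-8.3]
  claw: 0.06

```text
clock: 1.65
eef_pos: [517.5, -170.5, 303.4]
eef_rot: [-3.142, 0.0, 0.127]
wrist_force: [0.4, 0.4, -0.5]
finger_gap: 60.1
finger_force: 0.0
```

Run:
```python
from h import *
p,d,c=snap('wrist','w1.png'); np.savez('pics/w1.npz',p=p,d=d,**c); s=manip.read_state(); print(s['eef_pos'],s['eef_rot'],c)
W=cloud(c,d);g=p.min(2)
m=(abs(W[...,2]-88)<5)&(g>120)
P=W[m];print(np.median(P[:,2]),cv2.minAreaRect(P[:,:2].astype(np.float32)))
```

```text
[ 517.46948718 -170.56169958  303.48538546] [-3.14154995e+00  2.11483640e-04  1.26485131e-01] {'fx': 323.0654675314784, 'fy': 323.0654675314784, 'cx': 278.77595019624397, 'cy': 208.34933284060014, 'origin': array([ 588.14130113, -160.86084844,  504.41824241]), 'attitude': array([ 2.89167186e+00,  1.55594973e-03, -1.44429327e+00])}
88.1718522040253 ((627.879150390625, -176.19007873535156), (204.90577697753906, 260.89959716796875), 7.322251319885254)
```

View pics/w1.png

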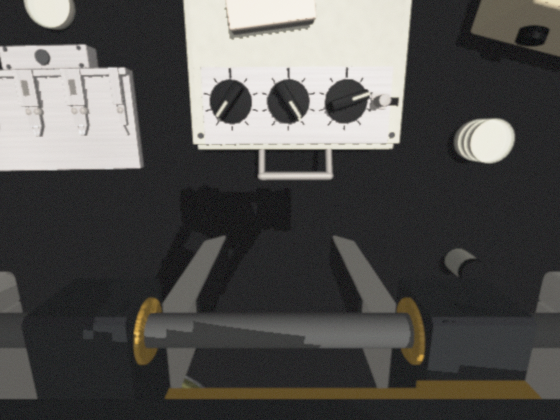

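The wrist view shows the dials at (231,101), (288,101) and (347,101), the knob at (384,101) and the handle at (296,176). The carriage is on the left and the slide box is behind the dials.

Run:
```python
from h import *
z=np.load('pics/w1.npz'); p,d=z['p'],z['d']; c={k:z[k] for k in('fx','fy','cx','cy','origin','attitude')}
cv2.imwrite('pics/c1.png',cv2.resize(cv2.cvtColor(p[60:150,190:415],cv2.COLOR_RGB2BGR),None,fx=3.5,fy=3.5,interpolation=cv2.INTER_CUBIC))
W=cloud(c,d); g=p.max(2)
# dial skirts: dark blobs
m=(g<90).astype(np.uint8); m[:65]=0; m[145:]=0; m[:,:195]=0; m[:,400:]=0
m=cv2.morphologyEx(m,cv2.MORPH_OPEN,np.ones((5,5))); m=cv2.morphologyEx(m,cv2.MORPH_CLOSE,np.ones((9,9)))
k,l,s,ce=cv2.connectedComponentsWithStats(m)
for i in range(1,k):
    if s[i,4]<300: continue
    (u,v),r=cv2.minEnclosingCircle(np.argwhere(l==i)[:,::-1].astype(np.float32))
    C=ray(c,*ce[i],100); print(ce[i],s[i],'circ',u,v,r,C.round(1), 'zmax',np.nanmax(W[l==i][:,2]))
    # pointer: bright, in dial circle
    yy,xx=np.mgrid[:420,:560]
    q=(np.hypot(xx-ce[i][0],yy-ce[i][1])<18)&(g>150)
    Q=np.argwhere(q)[:,::-1]
    for uv in (Q if len(Q)<1 else [Q.mean(0)]): print('white',len(Q),uv,ray(c,*uv,119).round(1))
for n,uv,zz in (('knob',(384,101),114),('handle',(295.5,176),81)): print(n,ray(c,*uv,zz),d[int(uv[1]),int(uv[0])],W[int(uv[1]),int(uv[0])])
# handle points
h=(W[...,2]>68)&(W[...,2]<86)&(np.arange(420)[:,None]>165)&(np.arange(420)[:,None]<185)
print('handle',np.median(W[h],0),h.sum(),cv2.minAreaRect(W[h][:,:2].astype(np.float32)))
kb=(W[...,2]>106)&(np.arange(560)[None]>372)&(np.arange(560)[None]<400)&(np.arange(420)[:,None]>85)&(np.arange(420)[:,None]<115)
print('knob',np.median(W[kb],0),kb.sum())
```

```text
[230.65688488 100.89089541] [ 211   80   40   43 1329] circ 230.5833282470703 101.16666412353516 21.54543685913086 [609.4 -99.7 100. ] zmax 121.61523595921352
white 48 [221.83333333 107.5       ] [600.  -93.3 119. ]
[287.60830189 100.60830189] [ 268   80   41   43 1325] circ 287.37255859375 100.90172576904297 21.407936096191406 [ 618.3 -167.   100. ] zmax 121.308872942964
white 53 [294.09433962 107.9245283 ] [ 610.  -175.1  119. ]
[345.46574344 100.95043732] [ 326   80   41   43 1372] circ 345.2868957519531 100.7131118774414 21.803268432617188 [ 626.6 -235.4  100. ] zmax 120.91030278379242
white 34 [357.55882353  96.88235294] [ 630.8 -244.7  119. ]
knob [ 630.80694019 -276.71565089  114.        ] 369.22644 [ 630.57392618 -276.08292177  116.13222918]
handle [ 527.31196475 -190.16707474   81.        ] 425.29175 [ 527.33999419 -189.46060957   81.77417899]
handle [ 528.28840946 -189.3028312    79.62560298] 656 ((531.0607299804688, -189.23538208007812), (17.25484848022461, 98.41901397705078), 7.149791717529297)
knob [ 631.86503646 -275.1280347   115.08764893] 147
```

View pics/c1.png

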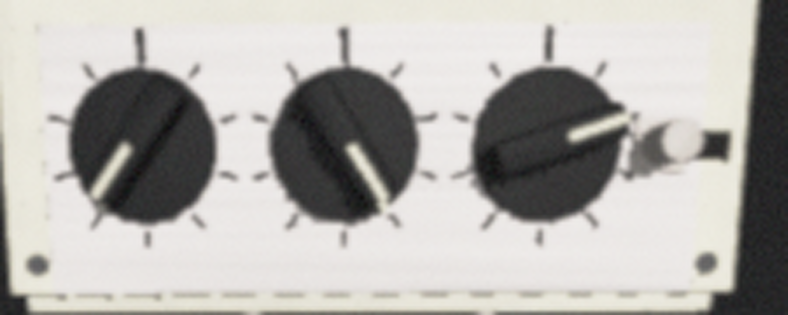

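The crop puts the pointers near numbers 6 (213°), 4.2 (151°) and 1.9 (70°). Next I'll refine the dial axes and pointer angles.

Run:
```python
from h import *
z=np.load('pics/w1.npz'); p,d=z['p'],z['d']; c={k:z[k] for k in('fx','fy','cx','cy','origin','attitude')}
W=cloud(c,d); g=p.max(2); yy,xx=np.mgrid[:420,:560]
for ce in ((230.6,101),(287.5,101),(345.3,101)):
    near=np.hypot(xx-ce[0],yy-ce[1])<24
    t=near&(W[...,2]>112)&(W[...,2]<126); P=W[t][:,:2].astype(np.float32)
    r=cv2.minAreaRect(P); 
    m2=near&(W[...,2]>114); 
    q=(np.hypot(xx-ce[0],yy-ce[1])<21)&(g>140)
    n,l,s,cc=cv2.connectedComponentsWithStats((q).astype(np.uint8)); i=1+np.argmax(s[1:,4]); Q=np.argwhere(l==i)[:,::-1]
    w=np.array([ray(c,*x,119)[:2] for x in Q]); mu=w.mean(0); U,S,V=np.linalg.svd(w-mu); v=V[0]
    C=np.array(r[0]); 
    if v@(mu-C)<0: v=-v
    yaw=np.degrees(np.arctan2(v[1],v[0])); cw=(7.3-yaw)%360
    print('bar rect',r,'mean',P.mean(0),'zmed',np.median(W[t][:,2]),'| white mid',mu,'n',len(w),'yaw',yaw,'cw',cw,'num',cw/36)
# deck front edge line & side edges from white deck points z 88
D=(abs(W[...,2]-88)<4)&(g>120)&(yy>65)
P=W[D]; ang=np.radians(7.3); ex=np.array([np.cos(ang),np.sin(ang)]); ey=np.array([-ex[1],ex[0]])
a=P[:,:2]@ex; b=P[:,:2]@ey; mid=abs(b-np.median(b))<60
print('front a',np.percentile(a[mid],[0,.5,2]), 'b range',np.percentile(b,[0,.3,99.7,100]))
print('dial (a,b) expected a=front+50; knob',np.array([631.4,-275.6])@ex,np.array([631.4,-275.6])@ey,'handle',np.array([528,-189.5])@ex,np.array([528,-189.5])@ey)
for z0 in (88,):
  for uv in ((194,141),(404,145)): q=ray(c,*uv,z0)[:2]; print(q,q@ex,q@ey)
```

```text
bar rect ((608.9417724609375, -98.27179718017578), (12.147193908691406, 43.751670837402344), 60.79100036621094) mean [608.8165  -98.75151] zmed 118.89415698795182 | white mid [598.54603817 -92.40729526] n 60 yaw 150.58900786942684 cw 216.71099213057317 num 6.01974978140481
bar rect ((618.0316162109375, -167.5386199951172), (43.96332550048828, 12.12537956237793), 41.25349807739258) mean [ 617.9301  -167.33485] zmed 118.76721363419722 | white mid [ 608.56487718 -176.13355256] n 71 yaw -140.4465674111368 cw 147.74656741113682 num 4.104071316976023
bar rect ((626.8272094726562, -236.33914184570312), (11.585693359375, 43.0333251953125), 25.107362747192383) mean [ 626.6559 -236.0325] zmed 118.79217587981739 | white mid [ 631.58059159 -246.05149862] n 47 yaw -65.71811806424853 cw 73.01811806424853 num 2.028281057340237
front a [541.84411882 541.92583116 543.14004731] b range [-384.99516431 -384.00421172 -125.16996152 -124.08382924]
dial (a,b) expected a=front+50; knob 591.2631449208126 -353.5947022487049 handle 499.64152235757973 -255.05411021232368
[556.18595786 -56.28737394] 544.525627503735 -126.50268444680079
[ 584.7997123  -320.45980027] 539.3404855618726 -392.16964151087996
```

>>> jog_arm:
  plan: [0.091,0.072,-0.12,0,0,-36.5,0.091,0.072,-0.12,0,0,-36.5,0.091,0.072,-0.12,0,0,-36.5,0.091,0.072,-0.12,0,0,-36.5,0.091,0.072,-0.12,0,0,-36.5,0.091,0.072,-0.12,0,0,-36.5,0.091,0.072,-0.16,0,0,-36.5,0.091,0.072,-0.18,0,0,-36.5,0.091,0.072,-0.195,0,0,-36.5,0.091,0.072,-0.205,0,0,-36.5,0.091,0.072,-0.205,0,0,-36.5,0.091,0.072,-0.205,0,0,-36.5]
  claw: 0.034

```text
clock: 2.9
eef_pos: [609.6, -97.9, 99.6]
eef_rot: [-3.141, -0.001, -0.509]
wrist_force: [1.0, 0.5, 1.5]
finger_gap: 33.8
finger_force: 0.0
```

>>> jog_arm:
  plan: [0,0,0,0,0,0,0,0,0,0,0,0,0,0,0,0,0,0,0,0,0,0,0,8.5,0,0,0,0,0,17,0,0,0,0,0,25.5,0,0,0,0,0,34,0,0,0,0,0,42.5,0,0,0,0,0,51,0,0,0,0,0,59.5,0,0,0,0,0,68,0,0,0,0,0,76.5,0,0,0,0,0,85,0,0,0,0,0,93.5,0,0,0,0,0,102,0,0,0,0,0,108.5,0,0,0,0,0,108.5,0,0,0,0,0,108.5,0,0,0,0,0,108.5]
  claw: 0
  force: 25

```text
clock: 4.8
eef_pos: [609.2, -97.6, 98.6]
eef_rot: [3.142, 0.0, 1.382]
wrist_force: [-0.5, 0.7, 0.7]
finger_gap: 0.6
finger_force: 0.0
```

The fingers read closed on nothing, so I'm looking before doing anything else.

Run:
```python
from h import *
p,d,c=snap('wrist'); s=manip.read_state(); print(s['eef_pos'],s['finger_gap'],s['finger_force'],s['moment'])
p2,_,c2=snap('side'); u,v=map(int,proj(c2,[609,-98,100])); print(u,v)
a=cv2.resize(p2[v-40:v+40,u-50:u+50],(400,320),interpolation=cv2.INTER_CUBIC); b=cv2.resize(p,(400,320))
cv2.imwrite('pics/c2.png',cv2.cvtColor(np.hstack([b,a]),cv2.COLOR_RGB2BGR))
```

```text
[609.18776296 -97.65204125  98.56645775] 0.3518340780006945 0.0 [-0.01499819 -0.10011069 -0.01439658]
303 233
```

View pics/c2.png

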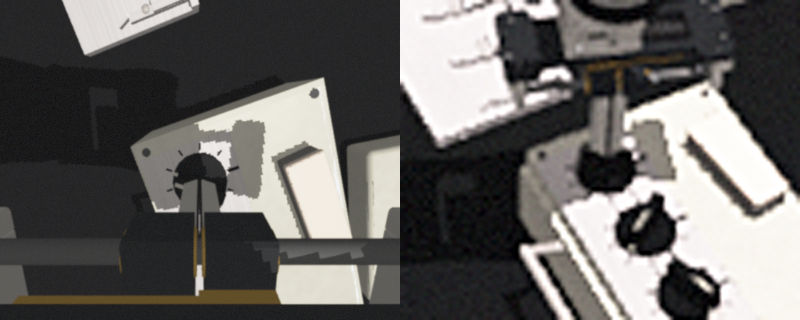

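The fingers are shut over dial 1 and its white pointer shows beside them. I'll zoom in.

Run:
```python
from h import *
p,d,c=snap('wrist'); W=cloud(c,d); print(proj(c,[609.2,-97.6,98.6]))
cv2.imwrite('pics/c3.png',cv2.cvtColor(cv2.resize(p[180:300,200:360],None,fx=5,fy=5,interpolation=cv2.INTER_CUBIC),cv2.COLOR_RGB2BGR))
for v in range(205,300,8): print(v,[W[v,u,2].round(0) for u in range(240,330,8)])
```

```text
(np.float64(279.6843218353246), np.float64(239.35578172949957))
205 [np.float64(88.0), np.float64(89.0), np.float64(89.0), np.float64(95.0), np.float64(95.0), np.float64(95.0), np.float64(95.0), np.float64(94.0), np.float64(89.0), np.float64(89.0), np.float64(88.0), np.float64(89.0)]
213 [np.float64(89.0), np.float64(88.0), np.float64(94.0), np.float64(94.0), np.float64(95.0), np.float64(96.0), np.float64(95.0), np.float64(95.0), np.float64(94.0), np.float64(88.0), np.float64(87.0), np.float64(88.0)]
221 [np.float64(89.0), np.float64(94.0), np.float64(95.0), np.float64(96.0), np.float64(94.0), np.float64(94.0), np.float64(96.0), np.float64(96.0), np.float64(94.0), np.float64(94.0), np.float64(88.0), np.float64(89.0)]
229 [np.float64(89.0), np.float64(95.0), np.float64(108.0), np.float64(102.0), np.float64(97.0), np.float64(94.0), np.float64(95.0), np.float64(96.0), np.float64(95.0), np.float64(95.0), np.float64(89.0), np.float64(88.0)]
237 [np.float64(88.0), np.float64(119.0), np.float64(119.0), np.float64(117.0), np.float64(123.0), np.float64(108.0), np.float64(123.0), np.float64(99
[... 986 characters left out ...]
87.0)]
277 [np.float64(89.0), np.float64(88.0), np.float64(174.0), np.float64(175.0), np.float64(173.0), np.float64(171.0), np.float64(174.0), np.float64(173.0), np.float64(174.0), np.float64(88.0), np.float64(88.0), np.float64(88.0)]
285 [np.float64(226.0), np.float64(227.0), np.float64(227.0), np.float64(226.0), np.float64(180.0), np.float64(178.0), np.float64(227.0), np.float64(227.0), np.float64(227.0), np.float64(227.0), np.float64(228.0), np.float64(227.0)]
293 [np.float64(231.0), np.float64(230.0), np.float64(231.0), np.float64(231.0), np.float64(222.0), np.float64(185.0), np.float64(231.0), np.float64(229.0), np.float64(230.0), np.float64(231.0), np.float64(230.0), np.float64(231.0)]
```

View pics/c3.png

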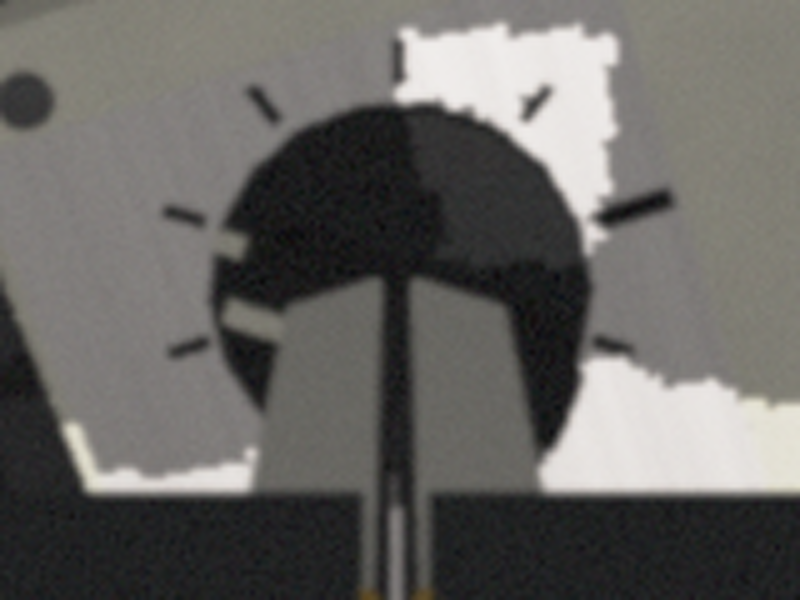

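The bar still points near yaw 150, so dial 1 didn't turn, and the fingertips look too high. I'll check the real tip height against the earlier frame.

Run:
```python
from h import *
z=np.load('pics/w1.npz'); p,d=z['p'],z['d']; c={k:z[k] for k in('fx','fy','cx','cy','origin','attitude')}
T=np.array([517.5,-170.5,303.4])
def show(c,d,T,yaw,us,vs):
    W=cloud(c,d)-T; e=np.array([np.cos(yaw),np.sin(yaw)])
    for v in vs: print(v,[(round(float(W[v,u,0]*e[0]+W[v,u,1]*e[1])),round(float(-W[v,u,0]*e[1]+W[v,u,1]*e[0])),round(float(W[v,u,2]))) for u in us])
show(c,d,T,0.127,(205,210,215,220,340,345,350),(234,238,240,242,246,252))
p,d,c=snap('wrist'); print()
show(c,d,np.array([609.2,-97.6,98.6]),1.382,(262,268,274,288,294,300),(232,235,237,239,242,248))
print(manip.read_state()['joints'])
```

```text
234 [(-101, 123, -302), (-101, 114, -302), (-101, 106, -303), (-101, 98, -304), (-101, -99, -304), (-101, -107, -304), (-101, -116, -303)]
238 [(-108, 123, -302), (-108, 115, -304), (9, 37, 27), (10, 34, 27), (9, -34, 26), (-108, -108, -302), (-109, -116, -305)]
240 [(-111, 123, -303), (9, 40, 29), (9, 37, 29), (9, 34, 30), (9, -34, 28), (9, -36, 30), (9, -39, 29)]
242 [(9, 42, 32), (9, 39, 33), (9, 36, 34), (9, 34, 32), (9, -33, 33), (9, -36, 32), (9, -38, 33)]
246 [(9, 40, 38), (9, 38, 38), (9, 35, 39), (9, 33, 37), (9, -32, 39), (9, -35, 38), (9, -37, 38)]
252 [(9, 39, 47), (9, 36, 47), (9, 33, 47), (8, 31, 44), (9, -30, 46), (8, -33, 46), (9, -35, 47)]

232 [(9, 11, 12), (8, 7, 8), (6, 4, 3), (4, -6, -3), (4, -10, -4), (4, -14, -4)]
235 [(9, 11, 17), (8, 7, 13), (7, 4, 10), (3, -5, 0), (1, -10, -5), (2, -13, -3)]
237 [(8, 11, 19), (8, 7, 17), (10, 3, 23), (10, -5, 24), (2, -9, 1), (0, -14, -3)]
239 [(7, 11, 20), (10, 7, 27), (10, 3, 28), (10, -5, 27), (10, -8, 28), (0, -13, 1)]
242 [(10, 10, 34), (10, 7, 33), (10, 3, 33), (10, -4, 32), (10, -8, 32), (10, -11, 33)]
248 [(10, 9, 42), (10, 6, 42), (10, 3, 42), (10, -4, 41), (10, -7, 42), (10, -11, 42)]
[-2.18282377e-01  5.23866231e-01  1.41066229e+00  1.77199077e-05
  1.20707849e+00 -3.11529628e-02]
```

Depth shows the fingers really end about 23 mm above the reported TCP, so they passed over the bar. I'll turn back and open, then descend gently while watching force.

>>> jog_arm:
  plan: [0,0,0.015,0,0,0,0,0,0.015,0,0,-108.5,0,0,0.015,0,0,-108.5,0,0,0.015,0,0,-108.5,0,0,0.015,0,0,-108.5,0,0,0.015,0,0,-108.5,0,0,0.015,0,0,-108.5,0,0,0.015,0,0,-108.5,0,0,0.015,0,0,-108.5,0,0,0.015,0,0,-108.5,0,0,0.015,0,0,-108.5,0,0,0.015,0,0,-108.5,0,0,0.015,0,0,-108.5,0,0,0.015,0,0,-108.5,0,0,0.015,0,0,-108.5,0,0,0.003,0,0,-108.5,0,0,-0.002,0,0,-108.5,0,0,-0.005,0,0,-108.5,0,0,-0.008,0,0,-108.5,0,0,-0.008,0,0,-108.5]
  claw: 0.034

```text
clock: 7.0
eef_pos: [609.0, -97.6, 90.1]
eef_rot: [3.141, 0.001, -0.509]
wrist_force: [-0.1, 0.5, 0.1]
finger_gap: 34.2
finger_force: 0.0
```

>>> jog_arm:
  plan: [0,0,-0.004,0,0,0,0,0,-0.008,0,0,0,0,0,-0.01,0,0,0,0,0,-0.011,0,0,0,0,0,-0.011,0,0,0]

```text
clock: 7.5
eef_pos: [609.2, -97.6, 79.4]
eef_rot: [3.142, 0.0, -0.509]
wrist_force: [0.5, -0.1, 0.7]
finger_gap: 34.2
finger_force: 0.0
```

>>> jog_arm:
  plan: [0,0,0,0,0,0,0,0,0,0,0,0,0,0,0,0,0,0,0,0,0,0,0,0,0,0,0,0,0,0,0,0,0,0,0,0]
  claw: 0
  force: 20

```text
clock: 8.1
eef_pos: [608.5, -99.0, 79.7]
eef_rot: [3.139, 0.0, -0.51]
wrist_force: [-4.9, -7.2, 4.0]
finger_gap: 11.9
finger_force: 20.0
```

>>> jog_arm:
  plan: [-0.0008,-0.0015,0,0,0,0,-0.0008,-0.0015,0,0,0,8,-0.0008,-0.0015,0,0,0,16,-0.0008,-0.0015,0,0,0,24,-0.0008,-0.0015,0,0,0,32,-0.0008,-0.0015,0,0,0,40,-0.0008,-0.0015,0,0,0,48,-0.0008,-0.0015,0,0,0,56,-0.0008,-0.0015,0,0,0,64,-0.0008,-0.0015,0,0,0,72,-0.0008,-0.0015,0,0,0,80,-0.0008,-0.0015,0,0,0,88,-0.0008,-0.0015,0,0,0,96,-0.0008,-0.0015,0,0,0,104,-0.0008,-0.0015,0,0,0,109,-0.0008,-0.0015,0,0,0,109,-0.0008,-0.0015,0,0,0,109]

```text
clock: 9.8
eef_pos: [609.2, -100.6, 79.7]
eef_rot: [3.139, 0.002, 1.393]
wrist_force: [6.3, -9.9, -4.1]
finger_gap: 11.7
finger_force: 20.0
```

>>> jog_arm:
  plan: [0,0,0,0,0,0,0,0,0,0,0,0,0,0,0,0,0,0,0,0,0.02,0,0,0,0,0,0.04,0,0,0,0,0,0.04,0,0,0,0.0185,-0.138,0.04,0,0,35.3,0.0185,-0.138,0.04,0,0,35.3,0.0185,-0.138,0.04,0,0,35.3,0.0185,-0.138,0.04,0,0,35.3,0.0185,-0.138,0.04,0,0,35.3,0.0185,-0.138,0.04,0,0,35.3,0.0185,-0.138,0.02,0,0,35.3,0.0185,-0.138,0.01,0,0,35.3,0.0185,-0.138,0.002,0,0,35.3,0.0185,-0.138,0,0,0,35.3,0.0185,-0.138,0,0,0,35.3]
  claw: 0.034

```text
clock: 11.5
eef_pos: [627.0, -236.9, 79.6]
eef_rot: [-3.142, -0.0, 2.009]
wrist_force: [-1.1, -0.2, -0.2]
finger_gap: 34.4
finger_force: 0.0
```

>>> jog_arm:
  plan: [0,0,0,0,0,0,0,0,0,0,0,0,0,0,0,0,0,0,0,0,0,0,0,0,0,0,0,0,0,0,0,0,0,0,0,0]
  claw: 0

```text
clock: 12.1
eef_pos: [627.1, -237.2, 79.9]
eef_rot: [3.141, 0.0, 2.009]
wrist_force: [0.0, -0.1, 2.7]
finger_gap: 12.1
finger_force: 20.0
```

Gripped dead centre. Next: turn dial 3 clockwise by 71.8°.

>>> jog_arm:
  plan: [0,0,0,0,0,-8,0,0,0,0,0,-16,0,0,0,0,0,-24,0,0,0,0,0,-32,0,0,0,0,0,-40,0,0,0,0,0,-48,0,0,0,0,0,-56,0,0,0,0,0,-64,0,0,0,0,0,-72,0,0,0,0,0,-72.3,0,0,0,0,0,-72.3]

```text
clock: 13.2
eef_pos: [628.5, -237.5, 80.0]
eef_rot: [3.138, -0.002, 0.747]
wrist_force: [12.1, -2.9, -2.9]
finger_gap: 11.7
finger_force: 20.0
```

>>> jog_arm:
  plan: [0,0,0,0,0,0,0,0,0,0,0,0,0,0,0,0,0,0,0,0,0.02,0,0,0,0,0,0.04,0,0,0,0,0,0.04,0,0,0,-0.0088,0.069,0.04,0,0,-1.5,-0.0088,0.069,0.04,0,0,-1.5,-0.0088,0.069,0.04,0,0,-1.5,-0.0088,0.069,0.02,0,0,-1.5,-0.0088,0.069,0.01,0,0,-1.5,-0.0088,0.069,0.002,0,0,-1.5,-0.0088,0.069,0,0,0,-1.5,-0.0088,0.069,0,0,0,-1.5]
  claw: 0.034

```text
clock: 14.6
eef_pos: [618.1, -168.5, 79.4]
eef_rot: [-3.141, 0.0, 0.721]
wrist_force: [-0.5, 0.5, -0.4]
finger_gap: 34.1
finger_force: 0.0
```

>>> jog_arm:
  plan: [0,0,0,0,0,0,0,0,0,0,0,0,0,0,0,0,0,0,0,0,0,0,0,0,0,0,0,0,0,0,0,0,0,0,0,0]
  claw: 0

```text
clock: 15.2
eef_pos: [618.7, -168.7, 80.1]
eef_rot: [3.139, -0.001, 0.721]
wrist_force: [4.4, -3.4, -1.1]
finger_gap: 12.4
finger_force: 20.0
```

>>> jog_arm:
  plan: [0.001,-0.0005,0,0,0,-8,0.001,-0.0005,0,0,0,-16,0.001,-0.0005,0,0,0,-24,0.001,-0.0005,0,0,0,-32,0.001,-0.0005,0,0,0,-40,0.001,-0.0005,0,0,0,-48,0.001,-0.0005,0,0,0,-56,0.001,-0.0005,0,0,0,-64,0.001,-0.0005,0,0,0,-72,0.001,-0.0005,0,0,0,-80,0.001,-0.0005,0,0,0,-88,0.001,-0.0005,0,0,0,-96,0.001,-0.0005,0,0,0,-104,0.001,-0.0005,0,0,0,-106,0.001,-0.0005,0,0,0,-106,0.001,-0.0005,0,0,0,-106]

```text
clock: 16.8
eef_pos: [618.8, -169.2, 80.0]
eef_rot: [3.141, -0.001, -1.129]
wrist_force: [-3.9, -2.9, 3.5]
finger_gap: 12.0
finger_force: 20.0
```

>>> jog_arm:
  plan: [0,0,0,0,0,0,0,0,0,0,0,0,0,0,0,0,0,0,0,0,0.02,0,0,0,0,0,0.06,0,0,0,-0.08,0,0.16,0,0,72,-0.08,0,0.16,0,0,72,-0.08,0,0.16,0,0,72,-0.08,0,0.16,0,0,72,-0.08,0,0.16,0,0,72,-0.08,0,0.16,0,0,72,-0.08,0,0.16,0,0,72,-0.08,0,0.16,0,0,72,-0.08,0,0.16,0,0,72,-0.08,0,0.16,0,0,72,-0.08,0,0.16,0,0,72,-0.08,0,0.16,0,0,72]
  claw: 0.034

```text
clock: 18.5
eef_pos: [539.1, -168.6, 239.6]
eef_rot: [3.142, -0.0, 0.126]
wrist_force: [1.1, -0.5, -0.2]
finger_gap: 34.1
finger_force: 0.0
```

```bash
cat > dials.py <<'E'
from h import *
def dials():
    p,d,c=snap('wrist'); W=cloud(c,d); g=p.max(2)
    for C,n in (((609,-99),3),((618.2,-168),7),((627,-237),4)):
        near=np.hypot(W[...,0]-C[0],W[...,1]-C[1])<26
        P=W[near&(W[...,2]>113)&(W[...,2]<126)]; r=cv2.minAreaRect(P[:,:2].astype(np.float32)); C0=np.array(r[0])
        w=W[near&(W[...,2]>113)&(g>140)][:,:2]; mu=w.mean(0)
        a=r[2] if r[1][0]>r[1][1] else r[2]+90
        v=np.array([np.cos(np.radians(a)),np.sin(np.radians(a))]); v=v if v@(mu-C0)>0 else -v
        print(C0.round(1),np.round(r[1],1),'num',((7.3-np.degrees(np.arctan2(v[1],v[0])))%360/36).round(2),'want',n)
    kb=(np.hypot(W[...,0]-631,W[...,1]+280)<25)&(W[...,2]>110)&(W[...,2]<122)
    print('knob',np.median(W[kb],0).round(1),kb.sum())
    return p,d,c,W
E
python3 -c "
from dials import *
p,d,c,W=dials(); print(manip.read_state()['eef_pos'],manip.read_state()['eef_rot'])"
```

```text
[609.  -98.2] [44.2 12. ] num 3.0 want 3
[ 618.1 -167.6] [11.9 43.9] num 7.0 want 7
[ 627.  -237.1] [44.1 12.5] num 4.03 want 4
knob [ 632.  -275.7  115.2] 181
[ 539.08733531 -168.60473271  239.5427854 ] [-3.14156451e+00 -1.72070433e-05  1.26734925e-01]
```

>>> jog_arm:
  plan: [0.093,-0.108,-0.09,0,0,90,0.093,-0.108,-0.09,0,0,90,0.093,-0.108,-0.09,0,0,90,0.093,-0.108,-0.09,0,0,90,0.093,-0.108,-0.09,0,0,90,0.093,-0.108,-0.09,0,0,90,0.093,-0.108,-0.09,0,0,90,0.093,-0.108,-0.09,0,0,90,0.093,-0.108,-0.09,0,0,90,0.093,-0.108,-0.09,0,0,90,0.093,-0.108,-0.09,0,0,90,0.093,-0.108,-0.12,0,0,90,0.093,-0.108,-0.14,0,0,90,0.093,-0.108,-0.155,0,0,90,0.093,-0.108,-0.165,0,0,90,0.093,-0.108,-0.165,0,0,90,0.093,-0.108,-0.165,0,0,90]

```text
clock: 20.25
eef_pos: [632.4, -276.8, 75.4]
eef_rot: [3.141, 0.001, 1.699]
wrist_force: [0.8, -0.2, 0.7]
finger_gap: 33.9
finger_force: 0.0
```

>>> jog_arm:
  plan: [0,0,0,0,0,0,0,0,0,0,0,0,0,0,0,0,0,0,0,0,0,0,0,0,0,0,0,0,0,0,0.0006,-0.005,0,0,0,0,0.0013,-0.01,0,0,0,0,0.0019,-0.015,0,0,0,0,0.0022,-0.0175,0,0,0,0,0.0022,-0.0175,0,0,0,0,0.0022,-0.0175,0,0,0,0]
  claw: 0

```text
clock: 21.35
eef_pos: [634.7, -292.8, 75.0]
eef_rot: [3.141, -0.002, 1.699]
wrist_force: [3.0, 11.7, 7.0]
finger_gap: 13.2
finger_force: 20.0
```

>>> jog_arm:
  plan: [0,0,0,0,0,0,0,0,0,0,0,0,0,0,0,0,0,0,0,0,0.03,0,0,0,0,0,0.06,0,0,0,0,0,0.06,0,0,0,-0.107,0.105,0.06,0,0,0,-0.107,0.105,0.06,0,0,0,-0.107,0.105,0.06,0,0,0,-0.107,0.105,0.06,0,0,0,-0.107,0.105,0.06,0,0,0,-0.107,0.105,0.02,0,0,0,-0.107,0.105,0,0,0,0,-0.107,0.105,-0.02,0,0,0,-0.107,0.105,-0.03,0,0,0,-0.107,0.105,-0.037,0,0,0,-0.107,0.105,-0.037,0,0,0,-0.107,0.105,-0.037,0,0,0]
  claw: 0.024

```text
clock: 23.15
eef_pos: [527.8, -189.5, 38.2]
eef_rot: [3.141, 0.001, 1.699]
wrist_force: [0.6, -0.0, -0.3]
finger_gap: 24.2
finger_force: 0.0
```

>>> jog_arm:
  plan: [0,0,0,0,0,0,0,0,0,0,0,0,0,0,0,0,0,0,0,0,0,0,0,0,0,0,0,0,0,0]
  claw: 0

```text
clock: 23.65
eef_pos: [527.5, -189.3, 38.1]
eef_rot: [3.141, 0.0, 1.699]
wrist_force: [-3.2, 0.4, 5.3]
finger_gap: 8.8
finger_force: 20.0
```

Handle gripped (gap about 9 to 10 mm). Now pull.

>>> jog_arm:
  plan: [-0.0149,-0.0019,0,0,0,0,-0.0298,-0.0038,0,0,0,0,-0.0446,-0.0057,0,0,0,0,-0.0595,-0.0076,0,0,0,0,-0.0744,-0.0095,0,0,0,0,-0.0893,-0.0114,0,0,0,0,-0.1042,-0.0133,0,0,0,0,-0.1141,-0.0146,0,0,0,0,-0.118,-0.0151,0,0,0,0,-0.118,-0.0151,0,0,0,0,-0.118,-0.0151,0,0,0,0]

```text
clock: 24.75
eef_pos: [409.6, -204.7, 38.1]
eef_rot: [3.141, 0.001, 1.699]
wrist_force: [-1.5, -2.3, 8.3]
finger_gap: 9.1
finger_force: 20.0
```

>>> jog_arm:
  plan: [0,0,0,0,0,0,0,0,0,0,0,0,0,0,0,0,0,0,0,0,0.05,0,0,0,0,0,0.1,0,0,0,0,0,0.25,0,0,-90,0,0,0.25,0,0,-90,0,0,0.25,0,0,-90,0,0,0.25,0,0,-90,0,0,0.25,0,0,-90,0,0,0.25,0,0,-90,0,0,0.25,0,0,-90,0,0,0.25,0,0,-90,0,0,0.25,0,0,-90,0,0,0.25,0,0,-90,0,0,0.25,0,0,-90]
  claw: 0.024

```text
clock: 26.35
eef_pos: [409.2, -204.1, 287.3]
eef_rot: [-3.141, 0.0, 0.122]
wrist_force: [0.2, 0.3, 0.2]
finger_gap: 23.8
finger_force: 0.0
```

Run:
```python
from h import *
p,d,c=snap('wrist','w2.png'); np.savez('pics/w2.npz',p=p,d=d,**c); s=manip.read_state(); print(s['eef_pos'],s['eef_rot'],s['clock'])
W=cloud(c,d)
# blobs at cube top height 60 (floor 10 + 50)
m=((abs(W[...,2]-60)<6)&(p.max(2)<110)).astype(np.uint8)
m=cv2.morphologyEx(m,cv2.MORPH_OPEN,np.ones((5,5)))
n,l,st,ce=cv2.connectedComponentsWithStats(m)
for i in range(1,n):
    if st[i,4]>300: P=W[l==i]; print(ce[i],st[i,4],np.median(P[:,2]),cv2.minAreaRect(P[:,:2].astype(np.float32)))
```

```text
[ 409.22712289 -204.11731112  287.28390465] [-3.14111369e+00  4.99333367e-04  1.20189975e-01] 26.4
```

View pics/w2.png

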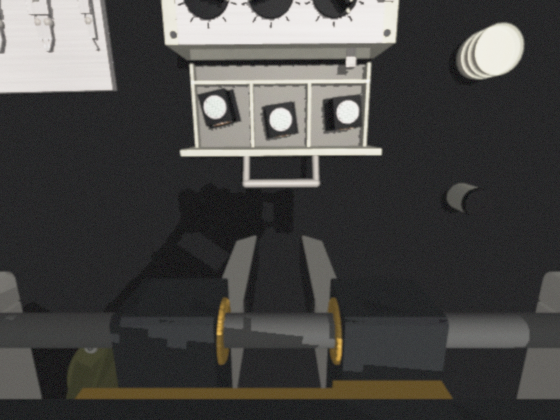

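The three cubes stand in the bays at (216,107), (281,120) and (347,112). I'll measure them, and move to look at the carriage.

Run:
```python
from h import *
z=np.load('pics/w2.npz'); p,d=z['p'],z['d']; c={k:z[k] for k in('fx','fy','cx','cy','origin','attitude')}
W=cloud(c,d); yy,xx=np.mgrid[:420,:560]
m=((W[...,2]>54)&(W[...,2]<68)&(yy>83)&(yy<145)&(xx>197)&(xx<365)).astype(np.uint8)
m=cv2.morphologyEx(m,cv2.MORPH_OPEN,np.ones((3,3)))
n,l,st,ce=cv2.connectedComponentsWithStats(m)
for i in range(1,n):
    if st[i,4]>200:
        P=W[l==i]; print(ce[i].round(),st[i,4],np.median(P[:,2]).round(1),cv2.minAreaRect(P[:,:2].astype(np.float32)),'mean',P[:,:2].mean(0))
        g=(l==i)&(p.min(2)>120); 
        # label ring on z=60 by ray
        uv=np.argwhere(g).mean(0)[::-1]; print('  label',uv,ray(c,*uv,60).round(1))
        # top outline by ray on z=60
        cn=max(cv2.findContours((l==i).astype(np.uint8),0,2)[0],key=cv2.contourArea)[:,0]
        Q=np.array([ray(c,*q,60)[:2] for q in cn],np.float32); print('  rays',cv2.minAreaRect(Q))
```

```text
[215. 107.] 936 60.5 ((492.8791198730469, -110.07574462890625), (39.90562438964844, 36.52361297607422), 19.665660858154297) mean [ 493.01937638 -110.89700655]
  label [214.49327354 106.57623318] [ 493.4 -110.3   60. ]
  rays ((492.8631591796875, -110.70696258544922), (39.85166931152344, 36.45876693725586), 19.965618133544922)
[346. 112.] 935 60.2 ((507.5120544433594, -277.65435791015625), (39.84556198120117, 36.1326904296875), 13.322275161743164) mean [ 507.54291363 -277.18108366]
  label [347.30316742 111.50452489] [ 508.  -278.3   60. ]
  rays ((507.3972473144531, -277.2168273925781), (39.67778396606445, 36.543548583984375), 13.178879737854004)
[280. 119.] 893 60.4 ((488.08917236328125, -194.5100860595703), (39.81467819213867, 35.89167404174805), 15.543106079101562) mean [ 488.40354282 -194.64684933]
  label [280.16513761 118.94495413] [ 488.6 -194.7   60. ]
  rays ((488.1012268066406, -194.53001403808594), (39.729644775390625, 35.77074432373047), 15.529417037963867)
```

>>> jog_arm:
  plan: [0.03,0.33,0,0,0,1.5,0.03,0.33,0,0,0,1.5,0.03,0.33,0,0,0,1.5,0.03,0.33,0,0,0,1.5,0.03,0.33,0,0,0,1.5,0.03,0.33,0,0,0,1.5,0.03,0.33,0,0,0,1.5,0.03,0.33,0,0,0,1.5,0.03,0.33,0,0,0,1.5,0.03,0.33,0,0,0,1.5]
  claw: 0.05

```text
clock: 27.4
eef_pos: [439.3, 125.0, 287.5]
eef_rot: [3.141, 0.0, 0.154]
wrist_force: [-0.1, -0.2, 0.5]
finger_gap: 49.8
finger_force: 0.0
```

Run:
```python
from h import *
p,d,c=snap('wrist'); np.savez('pics/w3.npz',p=p,d=d,**c); s=manip.read_state(); print(s['eef_pos'],s['eef_rot'],s['clock'])
cv2.imwrite('pics/w3.png',cv2.cvtColor(cv2.resize(p[:235,110:450],None,fx=2.3,fy=2.3,interpolation=cv2.INTER_CUBIC),cv2.COLOR_RGB2BGR))
W=cloud(c,d)
m=((W[...,2]>25)&(W[...,2]<36)&(p.min(2)>90)); P=W[m]; print('top',cv2.minAreaRect(P[:,:2].astype(np.float32)),np.median(P[:,2]))
m=((abs(W[...,2]-14)<3)&(p.min(2)>90)); P=W[m]; print('floor',cv2.minAreaRect(P[:,:2].astype(np.float32)),np.median(P[:,2]))
```

```text
[439.31408675 124.81638854 287.57388881] [3.14151022e+00 2.02782748e-05 1.53355684e-01] 27.45
top ((524.5357666015625, 129.14047241210938), (344.3111267089844, 763.36376953125), 15.818975448608398) 26.48300457366804
floor ((483.4813537597656, 17.14288330078125), (667.018310546875, 555.0045166015625), 31.99845314025879) 14.03546127516887
```

View pics/w3.png

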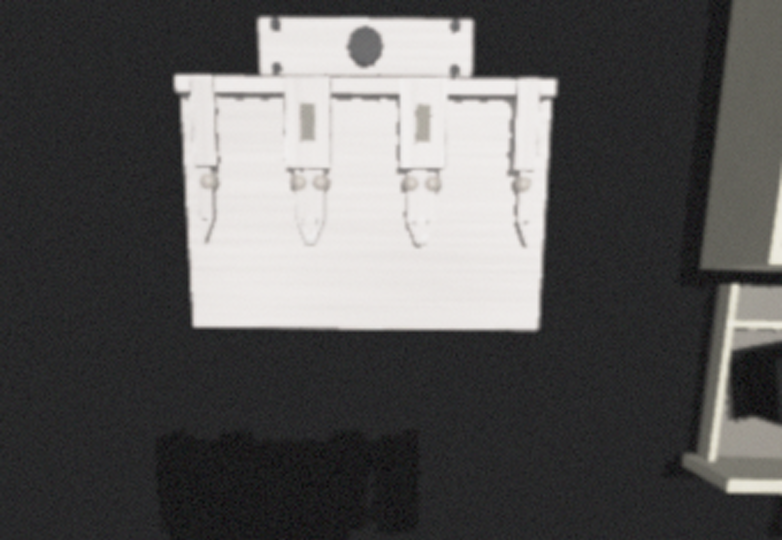

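The carriage's dividers end at crop (311,243) and (419,245), the lips are at (308,123) and (422,123), and the apron's front edge runs from (193,326) to (539,329). Now to fit it.

```bash
cat > carr.py <<'E'
from h import *
def fit(c,p,d):
    W=cloud(c,d); yy,xx=np.mgrid[:420,:560]
    near=(abs(W[...,0]-580)<130)&(abs(W[...,1]-160)<140)&(p.min(2)>90)
    # outline on z=14: apron front corners
    a=(near&(W[...,2]>8)&(W[...,2]<19)).astype(np.uint8)
    a=cv2.morphologyEx(a,cv2.MORPH_OPEN,np.ones((3,3)))
    n,l,s,_=cv2.connectedComponentsWithStats(a); i=1+np.argmax(s[1:,4]); A=l==i
    us=[u for u in range(560) if A[:,u].sum()>20]
    e=np.array([ray(c,u,np.where(A[:,u])[0].max()+.5,14)[:2] for u in us[8:-8]])
    mu=np.median(e,0); vx,vy,x0,y0=cv2.fitLine(e.astype(np.float32),cv2.DIST_HUBER,0,.01,.01).ravel()
    yaw=np.arctan2(vy,vx); yaw=(yaw+np.pi/2)%np.pi-np.pi/2; yaw=yaw-np.pi/2 if yaw>0 and abs(yaw)>1 else yaw+np.pi/2 if yaw<-1 else yaw
    ex=np.array([np.cos(yaw),np.sin(yaw)]); ey=np.array([-ex[1],ex[0]])
    rows=[v for v in range(420) if A[v].sum()>150]
    L=np.array([ray(c,np.where(A[v])[0].min()-.5,v,14)[:2] for v in rows]);Rr=np.array([ray(c,np.where(A[v])[0].max()+.5,v,14)[:2] for v in rows])
    print('yaw',np.degrees(yaw),'front a',np.array([x0,y0])@ex)
    t=rows[-1]; k=slice(-25,-4); print('left b',np.median((L@ey)[k]),'right b',np.median((Rr@ey)[k]))
    h=W[near]; a_=h[:,:2]@ex-np.array([x0,y0])@ex; b_=h[:,:2]@ey
    for lo,hi in((30,45),(52,60),(60,70),(75,85),(90,100),(105,115),(115,125)):
        q=(a_>lo)&(a_<hi)&(h[:,2]>20)&(h[:,2]<36); bb=np.sort(b_[q])
        g=np.split(bb,np.where(np.diff(bb)>8)[0]+1) if len(bb) else []
        print((lo,hi),[(x.min().round(1),x.max().round(1),len(x)) for x in g if len(x)>4], np.median(h[q,2]).round(1) if q.any() else '')
    return ex,ey
E
python3 - <<'E'
from carr import *
z=np.load('pics/w3.npz'); c={k:z[k] for k in('fx','fy','cx','cy','origin','attitude')}
fit(c,z['p'],z['d'])
E
```

```text
yaw 8.4035225 front a 500.8972
left b 184.02232416475786 right b -31.706042630574522
(30, 45) [] 
(52, 60) [(np.float64(-21.4), np.float64(-17.1), 15), (np.float64(37.8), np.float64(48.9), 41), (np.float64(103.6), np.float64(114.8), 46), (np.float64(168.4), np.float64(174.2), 16)] 21.6
(60, 70) [(np.float64(-22.4), np.float64(-15.1), 37), (np.float64(35.2), np.float64(50.3), 89), (np.float64(100.8), np.float64(117.3), 86), (np.float64(166.4), np.float64(174.9), 35)] 21.4
(75, 85) [(np.float64(-23.0), np.float64(-11.8), 57), (np.float64(32.8), np.float64(54.6), 109), (np.float64(97.9), np.float64(119.8), 112), (np.float64(164.1), np.float64(174.4), 55)] 21.9
(90, 100) [(np.float64(-22.7), np.float64(-10.2), 82), (np.float64(30.8), np.float64(54.8), 148), (np.float64(96.0), np.float64(121.6), 156), (np.float64(161.6), np.float64(174.9), 87)] 26.3
(105, 115) [(np.float64(-23.0), np.float64(-9.9), 86), (np.float64(29.9), np.float64(55.0), 165), (np.float64(95.7), np.float64(121.1), 160), (np.float64(161.7), np.float64(173.8), 80)] 26.6
(115, 125) [(np.float64(-22.7), np.float64(-10.2), 81), (np.float64(30.0), np.float64(55.1), 169), (np.float64(95.7), np.float64(120.8), 160), (np.float64(161.7), np.float64(175.0), 94)] 26.6
```

Consistent with the given sizes (216 mm width, 66 mm pitch, yaw 8.4°). Picking the left cube first.

>>> jog_arm:
  plan: [0.0536,-0.2354,-0.15,0,0,11,0.0536,-0.2354,-0.15,0,0,11,0.0536,-0.2354,-0.15,0,0,11,0.0536,-0.2354,-0.15,0,0,11,0.0536,-0.2354,-0.15,0,0,11,0.0536,-0.2354,-0.15,0,0,11,0.0536,-0.2354,-0.15,0,0,11,0.0536,-0.2354,-0.18,0,0,11,0.0536,-0.2354,-0.21,0,0,11,0.0536,-0.2354,-0.24,0,0,11,0.0536,-0.2354,-0.26,0,0,11,0.0536,-0.2354,-0.27,0,0,11,0.0536,-0.2354,-0.2755,0,0,11,0.0536,-0.2354,-0.2755,0,0,11,0.0536,-0.2354,-0.2755,0,0,11]
  claw: 0.054

```text
clock: 28.95
eef_pos: [493.4, -109.8, 13.1]
eef_rot: [3.141, -0.001, 0.346]
wrist_force: [0.3, -0.1, 0.8]
finger_gap: 54.0
finger_force: 0.0
```

>>> jog_arm:
  plan: [0,0,0,0,0,0,0,0,0,0,0,0,0,0,0,0,0,0,0,0,0,0,0,0,0,0,0,0,0,0]
  claw: 0.02
  force: 30

```text
clock: 29.45
eef_pos: [493.2, -109.8, 12.5]
eef_rot: [3.141, -0.001, 0.346]
wrist_force: [-0.8, 0.2, 6.5]
finger_gap: 35.8
finger_force: 30.0
```

>>> jog_arm:
  plan: [0,0,0.03,0,0,0,0,0,0.06,0,0,0,0,0,0.09,0,0,0,0.0063,0.327,0.09,0,0,-11.4,0.0063,0.327,0.09,0,0,-11.4,0.0063,0.327,0.09,0,0,-11.4,0.0063,0.327,0.09,0,0,-11.4,0.0063,0.327,0.09,0,0,-11.4,0.0063,0.327,0.09,0,0,-11.4,0.0063,0.327,0.09,0,0,-11.4,0.0063,0.327,0.09,0,0,-11.4,0.0063,0.327,0.09,0,0,-11.4,0.0063,0.327,0.06,0,0,-11.4,0.0063,0.327,0.03,0,0,-11.4,0.0063,0.327,0.015,0,0,-11.4,0.0063,0.327,0.008,0,0,-11.4,0.0063,0.327,0.006,0,0,-11.4,0.0063,0.327,0.006,0,0,-11.4]

```text
clock: 31.25
eef_pos: [499.6, 217.0, 18.6]
eef_rot: [-3.141, -0.001, 0.146]
wrist_force: [-0.2, -0.7, -1.8]
finger_gap: 35.8
finger_force: 30.0
```

>>> jog_arm:
  plan: [0,0,-0.001,0,0,0,0,0,-0.002,0,0,0,0,0,-0.002,0,0,0]

```text
clock: 31.55
eef_pos: [499.5, 217.4, 16.6]
eef_rot: [-3.141, -0.001, 0.147]
wrist_force: [0.2, -0.5, 0.4]
finger_gap: 35.7
finger_force: 30.0
```

```bash
cat > cc.py <<'E'
from h import *
ex=np.array([np.cos(np.radians(8.4)),np.sin(np.radians(8.4))]); ey=np.array([-ex[1],ex[0]])
def cubes():
    "cube tops seen anywhere by scene camera+wrist, depth 54..69"
    for n in('wrist','scene'):
        p,d,c=snap(n); W=cloud(c,d)
        m=((W[...,2]>54)&(W[...,2]<70)&(W[...,0]>400)&(W[...,0]<660)&(abs(W[...,1])<340)).astype(np.uint8)
        m=cv2.morphologyEx(m,cv2.MORPH_OPEN,np.ones((3,3)))
        k,l,st,ce=cv2.connectedComponentsWithStats(m)
        for i in range(1,k):
            if st[i,4]>120:
                P=W[l==i]; r=cv2.minAreaRect(P[:,:2].astype(np.float32))
                if max(r[1])<60: C=np.array(r[0]); print(n,ce[i].round(),st[i,4],'z',np.median(P[:,2]).round(1),np.round(r[0],1),np.round(r[1],1),round(r[2],1),'carr a,b',(C@ex-610.9).round(1),(C@ey).round(1))
if __name__=='__main__': cubes(); s=manip.read_state(); print(s['eef_pos'],s['wrist_force'],s['clock'])
E
python3 cc.py
```

```text
scene [200. 236.] 189 z 59.9 [ 488.6 -196.4] [41.2 36.1] 19.8 carr a,b -156.2 -265.6
scene [179. 261.] 207 z 60.3 [ 509.  -279.3] [41.2 35.7] 11.3 carr a,b -148.2 -350.7
[499.57748774 217.44407251  16.60093428] [-0.44136319 -0.03247247  2.46991861] 31.65
```

>>> jog_arm:
  plan: [0.0079,0.0012,0,0,0,0,0.0158,0.0023,0,0,0,0,0.0237,0.0035,0,0,0,0,0.0317,0.0047,0,0,0,0,0.0396,0.0058,0,0,0,0,0.0396,0.0058,0,0,0,0]
  force: 45

```text
clock: 32.25
eef_pos: [537.9, 222.7, 16.8]
eef_rot: [3.141, 0.004, 0.147]
wrist_force: [-14.3, -6.2, 18.4]
finger_gap: 35.5
finger_force: 45.0
```

>>> jog_arm:
  plan: [0.0079,0.0012,0,0,0,0,0.0158,0.0023,0,0,0,0,0.0237,0.0035,0,0,0,0,0.0317,0.0047,0,0,0,0,0.0396,0.0058,0,0,0,0,0.0445,0.0066,0,0,0,0,0.0465,0.0069,0,0,0,0,0.0465,0.0069,0,0,0,0]

```text
clock: 33.05
eef_pos: [584.6, 229.6, 16.8]
eef_rot: [3.141, 0.003, 0.147]
wrist_force: [-11.0, -5.6, 14.0]
finger_gap: 35.6
finger_force: 45.0
```

>>> jog_arm:
  plan: [0.002,0.0003,0,0,0,0,0.003,0.0004,0,0,0,0,0.003,0.0004,0,0,0,0]

```text
clock: 33.35
eef_pos: [585.8, 229.8, 16.8]
eef_rot: [3.14, 0.007, 0.147]
wrist_force: [-25.2, -8.8, 23.4]
finger_gap: 35.7
finger_force: 45.0
```

>>> jog_arm:
  plan: [-0.003,-0.0004,0,0,0,0,-0.003,-0.0004,0,0,0,0,-0.003,-0.0004,0,0,0,0,-0.003,-0.0004,0.03,0,0,0,-0.003,-0.0004,0.07,0,0,0,-0.178,-0.255,0.273,0,0,0,-0.178,-0.255,0.273,0,0,0,-0.178,-0.255,0.273,0,0,0,-0.178,-0.255,0.273,0,0,0,-0.178,-0.255,0.273,0,0,0,-0.178,-0.255,0.273,0,0,0,-0.178,-0.255,0.273,0,0,0,-0.178,-0.255,0.273,0,0,0,-0.178,-0.255,0.273,0,0,0,-0.178,-0.255,0.273,0,0,0,-0.178,-0.255,0.273,0,0,0]
  claw: 0.052

```text
clock: 34.95
eef_pos: [410.5, -23.9, 288.0]
eef_rot: [-3.141, 0.002, 0.148]
wrist_force: [-0.0, 0.3, 0.0]
finger_gap: 52.2
finger_force: 0.0
```

```bash
python3 cc.py
```

```text
wrist [90. 14.] 974 z 65.7 [575.6 228.2] [29.9 37.2] 10.5 carr a,b -8.1 141.6
wrist [483. 136.] 934 z 59.9 [ 507.5 -277.5] [40.1 37.6] 12.8 carr a,b -149.4 -348.7
wrist [417. 141.] 873 z 60.1 [ 487.8 -193.7] [40.  35.7] 16.5 carr a,b -156.6 -262.9
scene [337. 168.] 155 z 64.8 [583.8 227.8] [40.2 40.3] 10.4 carr a,b -0.1 140.1
scene [200. 236.] 192 z 59.9 [ 489.2 -195.7] [40.7 36.8] 17.3 carr a,b -155.6 -265.1
scene [179. 261.] 200 z 60.1 [ 508.6 -279.2] [40.4 35.8] 13.2 carr a,b -148.5 -350.5
[410.472315   -23.85592003 288.13428411] [-1.1146105   0.38834874 -0.04800357] 35.05
```

>>> jog_arm:
  plan: [0.0778,-0.1703,-0.15,0,0,7.3,0.0778,-0.1703,-0.15,0,0,7.3,0.0778,-0.1703,-0.15,0,0,7.3,0.0778,-0.1703,-0.15,0,0,7.3,0.0778,-0.1703,-0.15,0,0,7.3,0.0778,-0.1703,-0.18,0,0,7.3,0.0778,-0.1703,-0.21,0,0,7.3,0.0778,-0.1703,-0.24,0,0,7.3,0.0778,-0.1703,-0.26,0,0,7.3,0.0778,-0.1703,-0.27,0,0,7.3,0.0778,-0.1703,-0.2755,0,0,7.3,0.0778,-0.1703,-0.2755,0,0,7.3,0.0778,-0.1703,-0.2755,0,0,7.3]
  claw: 0.054

```text
clock: 36.35
eef_pos: [488.6, -195.0, 14.4]
eef_rot: [3.141, -0.001, 0.275]
wrist_force: [0.2, -0.8, 0.3]
finger_gap: 53.8
finger_force: 0.0
```

>>> jog_arm:
  plan: [0,0,0,0,0,0,0,0,0,0,0,0,0,0,0,0,0,0,0,0,0,0,0,0,0,0,0,0,0,0]
  claw: 0.02
  force: 30

```text
clock: 36.85
eef_pos: [488.3, -195.0, 14.0]
eef_rot: [3.141, -0.001, 0.274]
wrist_force: [-0.9, -0.7, 6.2]
finger_gap: 35.8
finger_force: 30.0
```

>>> jog_arm:
  plan: [0,0,0.03,0,0,0,0,0,0.06,0,0,0,0,0,0.09,0,0,0,0.0208,0.3469,0.09,0,0,-7.3,0.0208,0.3469,0.09,0,0,-7.3,0.0208,0.3469,0.09,0,0,-7.3,0.0208,0.3469,0.09,0,0,-7.3,0.0208,0.3469,0.09,0,0,-7.3,0.0208,0.3469,0.09,0,0,-7.3,0.0208,0.3469,0.09,0,0,-7.3,0.0208,0.3469,0.09,0,0,-7.3,0.0208,0.3469,0.09,0,0,-7.3,0.0208,0.3469,0.06,0,0,-7.3,0.0208,0.3469,0.03,0,0,-7.3,0.0208,0.3469,0.015,0,0,-7.3,0.0208,0.3469,0.008,0,0,-7.3,0.0208,0.3469,0.006,0,0,-7.3,0.0208,0.3469,0.005,0,0,-7.3,0.0208,0.3469,0.004,0,0,-7.3,0.0208,0.3469,0.004,0,0,-7.3]

```text
clock: 38.85
eef_pos: [509.2, 152.0, 18.1]
eef_rot: [-3.142, -0.001, 0.147]
wrist_force: [0.9, 0.4, -0.7]
finger_gap: 35.7
finger_force: 30.0
```

>>> jog_arm:
  plan: [0.0079,0.0012,0,0,0,0,0.0158,0.0023,0,0,0,0,0.0237,0.0035,0,0,0,0,0.0317,0.0047,0,0,0,0,0.0396,0.0058,0,0,0,0,0.0396,0.0058,0,0,0,0]
  force: 45

```text
clock: 39.45
eef_pos: [548.9, 157.6, 18.3]
eef_rot: [3.141, 0.001, 0.147]
wrist_force: [-9.5, -4.1, 12.6]
finger_gap: 35.9
finger_force: 45.0
```

>>> jog_arm:
  plan: [0.0079,0.0012,0,0,0,0,0.0158,0.0023,0,0,0,0,0.0237,0.0035,0,0,0,0,0.0317,0.0047,0,0,0,0,0.0396,0.0058,0,0,0,0,0.0445,0.0066,0,0,0,0,0.0465,0.0069,0,0,0,0,0.0465,0.0069,0,0,0,0]

```text
clock: 40.25
eef_pos: [593.4, 164.2, 18.3]
eef_rot: [3.141, 0.006, 0.147]
wrist_force: [-22.3, -6.3, 22.8]
finger_gap: 36.1
finger_force: 45.0
```

>>> jog_arm:
  plan: [0.002,0.0003,0,0,0,0,0.003,0.0004,0,0,0,0,0.003,0.0004,0,0,0,0]

```text
clock: 40.55
eef_pos: [594.2, 164.2, 18.3]
eef_rot: [3.14, 0.011, 0.147]
wrist_force: [-38.2, -10.4, 32.7]
finger_gap: 35.7
finger_force: 45.0
```

>>> jog_arm:
  plan: [-0.004,-0.0006,0,0,0,0,-0.004,-0.0006,0,0,0,0,-0.004,-0.0006,0,0,0,0,-0.004,-0.0006,0.03,0,0,0,-0.004,-0.0006,0.07,0,0,0,-0.187,-0.165,0.292,0,0,0,-0.187,-0.165,0.292,0,0,0,-0.187,-0.165,0.292,0,0,0,-0.187,-0.165,0.292,0,0,0,-0.187,-0.165,0.292,0,0,0,-0.187,-0.165,0.292,0,0,0,-0.187,-0.165,0.292,0,0,0,-0.187,-0.165,0.292,0,0,0,-0.187,-0.165,0.292,0,0,0,-0.187,-0.165,0.292,0,0,0]
  claw: 0.052

```text
clock: 42.05
eef_pos: [411.3, 0.6, 308.4]
eef_rot: [-3.141, 0.002, 0.148]
wrist_force: [0.7, -0.4, 0.3]
finger_gap: 51.8
finger_force: 0.0
```

```bash
python3 cc.py
```

```text
wrist [118.  18.] 1190 z 65.4 [580.8 229.4] [40.7 36.7] 8.6 carr a,b -2.9 142.1
wrist [171.  19.] 1173 z 65.4 [589.1 164.3] [41.3 36.6] 8.6 carr a,b -4.2 76.4
wrist [491. 138.] 846 z 59.9 [ 507.4 -277.2] [40.1 36.9] 13.1 carr a,b -149.5 -348.4
scene [337. 168.] 171 z 64.8 [583.1 227.5] [42.6 37.6] 9.1 carr a,b -0.8 139.9
scene [322. 182.] 180 z 65.4 [591.  162.6] [40.9 40.8] 11.7 carr a,b -2.5 74.6
scene [179. 261.] 194 z 60.2 [ 508.4 -279.4] [41.6 36.1] 11.7 carr a,b -148.8 -350.7
[411.25719413   0.63520065 308.39469982] [ 0.18252302 -0.73219272  0.07406372] 42.15
```

>>> jog_arm:
  plan: [0.0962,-0.278,-0.17,0,0,4.7,0.0962,-0.278,-0.17,0,0,4.7,0.0962,-0.278,-0.17,0,0,4.7,0.0962,-0.278,-0.17,0,0,4.7,0.0962,-0.278,-0.17,0,0,4.7,0.0962,-0.278,-0.17,0,0,4.7,0.0962,-0.278,-0.17,0,0,4.7,0.0962,-0.278,-0.2,0,0,4.7,0.0962,-0.278,-0.23,0,0,4.7,0.0962,-0.278,-0.26,0,0,4.7,0.0962,-0.278,-0.28,0,0,4.7,0.0962,-0.278,-0.29,0,0,4.7,0.0962,-0.278,-0.2955,0,0,4.7,0.0962,-0.278,-0.2955,0,0,4.7,0.0962,-0.278,-0.2955,0,0,4.7]
  claw: 0.054

```text
clock: 43.65
eef_pos: [507.7, -278.0, 14.9]
eef_rot: [3.141, -0.001, 0.229]
wrist_force: [-0.2, 0.6, -0.2]
finger_gap: 53.7
finger_force: 0.0
```

>>> jog_arm:
  plan: [0,0,0,0,0,0,0,0,0,0,0,0,0,0,0,0,0,0,0,0,0,0,0,0,0,0,0,0,0,0]
  claw: 0.02
  force: 30

```text
clock: 44.15
eef_pos: [507.5, -278.1, 14.6]
eef_rot: [3.141, -0.001, 0.229]
wrist_force: [-0.9, 0.2, 6.0]
finger_gap: 35.4
finger_force: 30.0
```

>>> jog_arm:
  plan: [0,0,0.03,0,0,0,0,0,0.06,0,0,0,0,0,0.09,0,0,0,0.0112,0.3646,0.09,0,0,-4.7,0.0112,0.3646,0.09,0,0,-4.7,0.0112,0.3646,0.09,0,0,-4.7,0.0112,0.3646,0.09,0,0,-4.7,0.0112,0.3646,0.09,0,0,-4.7,0.0112,0.3646,0.09,0,0,-4.7,0.0112,0.3646,0.09,0,0,-4.7,0.0112,0.3646,0.09,0,0,-4.7,0.0112,0.3646,0.09,0,0,-4.7,0.0112,0.3646,0.06,0,0,-4.7,0.0112,0.3646,0.03,0,0,-4.7,0.0112,0.3646,0.015,0,0,-4.7,0.0112,0.3646,0.008,0,0,-4.7,0.0112,0.3646,0.006,0,0,-4.7,0.0112,0.3646,0.005,0,0,-4.7,0.0112,0.3646,0.004,0,0,-4.7,0.0112,0.3646,0.004,0,0,-4.7]

```text
clock: 46.15
eef_pos: [518.8, 86.7, 18.7]
eef_rot: [3.141, -0.001, 0.147]
wrist_force: [-0.2, -0.2, -1.0]
finger_gap: 36.4
finger_force: 30.0
```

>>> jog_arm:
  plan: [0.0079,0.0012,0,0,0,0,0.0158,0.0023,0,0,0,0,0.0237,0.0035,0,0,0,0,0.0317,0.0047,0,0,0,0,0.0396,0.0058,0,0,0,0,0.0396,0.0058,0,0,0,0]
  force: 45

```text
clock: 46.75
eef_pos: [558.3, 92.3, 18.8]
eef_rot: [3.141, 0.001, 0.147]
wrist_force: [-8.5, -3.6, 14.0]
finger_gap: 35.9
finger_force: 45.0
```

>>> jog_arm:
  plan: [0.0079,0.0012,0,0,0,0,0.0158,0.0023,0,0,0,0,0.0237,0.0035,0,0,0,0,0.0317,0.0047,0,0,0,0,0.0396,0.0058,0,0,0,0,0.0445,0.0066,0,0,0,0,0.0465,0.0069,0,0,0,0,0.0465,0.0069,0,0,0,0]

```text
clock: 47.55
eef_pos: [601.7, 98.7, 18.8]
eef_rot: [3.141, 0.009, 0.148]
wrist_force: [-32.1, -8.7, 28.3]
finger_gap: 35.9
finger_force: 45.0
```

>>> jog_arm:
  plan: [0.002,0.0003,0,0,0,0,0.003,0.0004,0,0,0,0,0.003,0.0004,0,0,0,0]

```text
clock: 47.85
eef_pos: [602.8, 98.8, 18.7]
eef_rot: [3.141, 0.013, 0.148]
wrist_force: [-46.1, -9.2, 36.3]
finger_gap: 35.6
finger_force: 45.0
```

>>> jog_arm:
  plan: [-0.005,-0.0007,0,0,0,0,-0.005,-0.0007,0,0,0,0,-0.005,-0.0007,0,0,0,0,-0.005,-0.0007,0.03,0,0,0,-0.005,-0.0007,0.07,0,0,0,-0.108,0.05,0.271,0,0,0,-0.108,0.05,0.271,0,0,0,-0.108,0.05,0.271,0,0,0,-0.108,0.05,0.271,0,0,0,-0.108,0.05,0.271,0,0,0,-0.108,0.05,0.271,0,0,0,-0.108,0.05,0.271,0,0,0,-0.108,0.05,0.271,0,0,0]
  claw: 0.052

```text
clock: 49.15
eef_pos: [499.7, 149.6, 287.7]
eef_rot: [3.141, 0.002, 0.147]
wrist_force: [-0.1, 0.5, 1.0]
finger_gap: 52.5
finger_force: 0.0
```

```bash
python3 cc.py
python3 - <<'E'
from carr import *
p,d,c=snap('wrist'); np.savez('pics/w4.npz',p=p,d=d,**c)
try: fit(c,p,d)
except Exception as e: print(e)
cv2.imwrite('pics/w4.png',cv2.cvtColor(cv2.resize(p[:235,110:450],None,fx=2.3,fy=2.3,interpolation=cv2.INTER_CUBIC),cv2.COLOR_RGB2BGR))
E
```

```text
wrist [227. 107.] 986 z 65.1 [582.2 228.9] [40.1 36. ] 7.3 carr a,b -1.5 141.4
wrist [279. 109.] 933 z 65.4 [589.3 164.5] [40.  34.3] 8.4 carr a,b -3.9 76.6
wrist [330. 111.] 976 z 65.3 [596.4  99.3] [40.1 36.3] 8.6 carr a,b -6.4 11.1
scene [337. 168.] 151 z 64.6 [583.6 227.3] [40.1 38.1] 7.4 carr a,b -0.4 139.6
scene [322. 182.] 167 z 64.8 [591.8 162.3] [41.1 37.7] 9.6 carr a,b -1.7 74.1
scene [308. 197.] 166 z 65.2 [598.5  97.3] [40.2 37.4] 9.0 carr a,b -4.6 8.8
[499.63179394 149.55027805 287.65203926] [-0.10789421  0.08100389 -0.16011037] 49.25
yaw 8.3978195 front a 500.8893
list index out of range
```

View pics/w4.png

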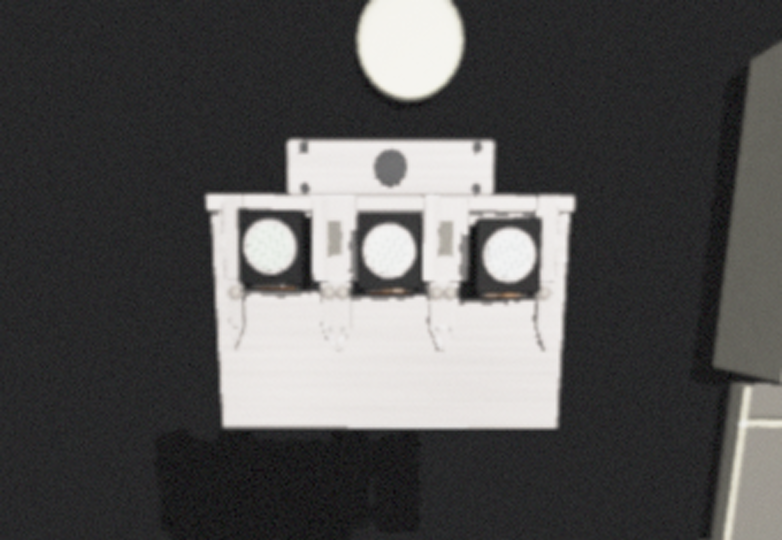

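The cubes sit 1.5, 3.9 and 6.4 mm short of the estimate, so the grip slipped on rails 2 and 3. I'll push each home with closed fingers, starting with rail 3.

>>> jog_arm:
  plan: [0.0586,-0.0565,-0.18,0,0,0,0.0586,-0.0565,-0.18,0,0,0,0.0586,-0.0565,-0.18,0,0,0,0.0586,-0.0565,-0.18,0,0,0,0.0586,-0.0565,-0.21,0,0,0,0.0586,-0.0565,-0.24,0,0,0,0.0586,-0.0565,-0.26,0,0,0,0.0586,-0.0565,-0.275,0,0,0,0.0586,-0.0565,-0.2825,0,0,0,0.0586,-0.0565,-0.2825,0,0,0,0.0586,-0.0565,-0.2825,0,0,0]
  claw: 0

```text
clock: 50.4
eef_pos: [558.6, 93.4, 7.3]
eef_rot: [3.142, -0.001, 0.147]
wrist_force: [0.7, -0.7, 0.6]
finger_gap: 0.3
finger_force: 0.0
```

>>> jog_arm:
  plan: [0.004,0.0006,0,0,0,0,0.0079,0.0012,0,0,0,0,0.0119,0.0018,0,0,0,0,0.0148,0.0022,0,0,0,0,0.0168,0.0025,0,0,0,0,0.0168,0.0025,0,0,0,0]

```text
clock: 51.0
eef_pos: [573.7, 96.4, 6.1]
eef_rot: [-3.141, 0.003, 0.147]
wrist_force: [-9.2, 2.5, 2.1]
finger_gap: 0.6
finger_force: 4.1
```

>>> jog_arm:
  plan: [0.001,0.0001,0,0,0,0,0.002,0.0003,0,0,0,0,0.002,0.0003,0,0,0,0]

```text
clock: 51.3
eef_pos: [573.7, 96.5, 6.0]
eef_rot: [-3.14, 0.008, 0.148]
wrist_force: [-23.3, 2.2, 12.8]
finger_gap: 0.3
finger_force: 11.8
```

>>> jog_arm:
  plan: [-0.0188,-0.0028,0,0,0,0,-0.0188,-0.0028,0.04,0,0,0,-0.0284,0.0625,0.04,0,0,0,-0.0284,0.0625,0.04,0,0,0,-0.0284,0.0625,0.04,0,0,0,-0.0284,0.0625,0.01,0,0,0,-0.0284,0.0625,0,0,0,0,-0.0284,0.0625,0,0,0,0,-0.0245,0.0631,0,0,0,0,-0.0205,0.0637,0,0,0,0,-0.0165,0.0643,0,0,0,0,-0.0126,0.0649,0,0,0,0,-0.0116,0.065,0,0,0,0,-0.0116,0.065,0,0,0,0]

```text
clock: 52.7
eef_pos: [564.3, 160.9, 6.8]
eef_rot: [3.141, 0.003, 0.147]
wrist_force: [-12.0, -2.2, 8.8]
finger_gap: 0.2
finger_force: 6.0
```

>>> jog_arm:
  plan: [0.001,0.0001,0,0,0,0,0.002,0.0003,0,0,0,0,0.002,0.0003,0,0,0,0]

```text
clock: 53.0
eef_pos: [564.3, 161.0, 7.0]
eef_rot: [3.141, 0.008, 0.147]
wrist_force: [-28.7, -7.0, 22.4]
finger_gap: 0.3
finger_force: 14.6
```

>>> jog_arm:
  plan: [-0.0188,-0.0028,0,0,0,0,-0.0188,-0.0028,0.04,0,0,0,-0.0284,0.0625,0.04,0,0,0,-0.0284,0.0625,0.04,0,0,0,-0.0284,0.0625,0.04,0,0,0,-0.0284,0.0625,0.01,0,0,0,-0.0284,0.0625,0,0,0,0,-0.0284,0.0625,0,0,0,0,-0.0245,0.0631,0,0,0,0,-0.0205,0.0637,0,0,0,0,-0.0165,0.0643,0,0,0,0,-0.0126,0.0649,0,0,0,0,-0.0116,0.065,0,0,0,0,-0.0116,0.065,0,0,0,0]

```text
clock: 54.4
eef_pos: [554.8, 225.6, 6.5]
eef_rot: [3.14, 0.003, 0.147]
wrist_force: [-8.3, -5.8, 5.5]
finger_gap: 0.8
finger_force: 4.7
```

>>> jog_arm:
  plan: [0.001,0.0001,0,0,0,0,0.002,0.0003,0,0,0,0,0.002,0.0003,0,0,0,0]

```text
clock: 54.7
eef_pos: [554.9, 225.5, 6.6]
eef_rot: [3.14, 0.008, 0.147]
wrist_force: [-24.0, -10.7, 17.2]
finger_gap: 0.6
finger_force: 12.6
```

All three stop at the same depth (a = 581.65, 581.77, 581.89), which fits the end stop. Checking from above.

>>> jog_arm:
  plan: [-0.01,-0.0015,0,0,0,0,-0.0188,-0.0028,0.03,0,0,0,-0.0188,-0.0028,0.07,0,0,0,-0.058,-0.076,0.283,0,0,0,-0.058,-0.076,0.283,0,0,0,-0.058,-0.076,0.283,0,0,0,-0.058,-0.076,0.283,0,0,0,-0.058,-0.076,0.283,0,0,0,-0.058,-0.076,0.283,0,0,0,-0.058,-0.076,0.283,0,0,0,-0.058,-0.076,0.283,0,0,0]

```text
clock: 55.8
eef_pos: [499.5, 150.9, 288.1]
eef_rot: [3.141, 0.002, 0.147]
wrist_force: [-0.1, -0.5, -0.3]
finger_gap: 0.4
finger_force: 0.0
```

```bash
python3 cc.py
python3 - <<'E'
from h import *
p,d,c=snap('wrist')
cv2.imwrite('pics/w5.png',cv2.cvtColor(cv2.resize(p[70:170,190:380],None,fx=4.2,fy=4.2,interpolation=cv2.INTER_CUBIC),cv2.COLOR_RGB2BGR))
E
```

```text
wrist [228. 106.] 974 z 64.6 [583.3 229.1] [39.7 36.1] 8.2 carr a,b -0.4 141.4
wrist [280. 106.] 966 z 64.4 [592.9 164.4] [39.8 35.7] 8.4 carr a,b -0.3 76.0
wrist [332. 106.] 964 z 64.4 [602.6  99.2] [39.8 36.1] 8.5 carr a,b -0.3 10.1
scene [337. 168.] 161 z 64.3 [585.6 227. ] [39.8 39. ] 11.0 carr a,b 1.5 139.0
scene [324. 183.] 178 z 64.0 [595.  162.3] [40.3 38.5] 6.6 carr a,b 1.5 73.6
scene [310. 199.] 184 z 64.3 [604.7  97.4] [40.3 37.9] 8.2 carr a,b 1.5 8.0
[499.49587543 150.97523154 288.16837661] [-0.11082228 -0.87651008 -0.18468687] 55.9
```

View pics/w5.png

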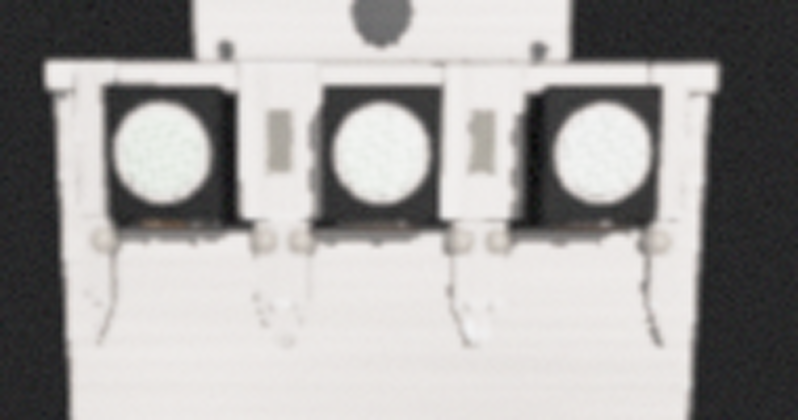

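Every cube sits at the stop with the balls behind it. Next I'll shut the drawer by pushing on its handle.

>>> jog_arm:
  plan: [-0.114,-0.3585,-0.1,0,0,-1.1,-0.114,-0.3585,-0.1,0,0,-1.1,-0.114,-0.3585,-0.1,0,0,-1.1,-0.114,-0.3585,-0.1,0,0,-1.1,-0.114,-0.3585,-0.1,0,0,-1.1,-0.114,-0.3585,-0.1,0,0,-1.1,-0.114,-0.3585,-0.1,0,0,-1.1,-0.114,-0.3585,-0.1,0,0,-1.1,-0.114,-0.3585,-0.1,0,0,-1.1,-0.114,-0.3585,-0.15,0,0,-1.1,-0.114,-0.3585,-0.2,0,0,-1.1,-0.114,-0.3585,-0.23,0,0,-1.1,-0.114,-0.3585,-0.243,0,0,-1.1,-0.114,-0.3585,-0.243,0,0,-1.1,-0.114,-0.3585,-0.243,0,0,-1.1]

```text
clock: 57.45
eef_pos: [386.1, -207.5, 47.0]
eef_rot: [3.142, -0.0, 0.129]
wrist_force: [0.2, -0.0, 0.6]
finger_gap: 0.5
finger_force: 0.0
```

>>> jog_arm:
  plan: [0.0149,0.0019,0,0,0,0,0.0298,0.0038,0,0,0,0,0.0446,0.0057,0,0,0,0,0.0595,0.0076,0,0,0,0,0.0744,0.0095,0,0,0,0,0.0893,0.0114,0,0,0,0,0.1042,0.0133,0,0,0,0,0.1141,0.0146,0,0,0,0,0.122,0.0156,0,0,0,0,0.127,0.0163,0,0,0,0,0.129,0.0165,0,0,0,0,0.129,0.0165,0,0,0,0]

```text
clock: 58.65
eef_pos: [513.3, -191.5, 46.9]
eef_rot: [-3.141, 0.003, 0.128]
wrist_force: [-13.1, -0.7, 9.0]
finger_gap: 0.5
finger_force: 6.6
```

>>> jog_arm:
  plan: [-0.01,-0.0013,0,0,0,0,-0.01,-0.0013,0.05,0,0,0,-0.01,-0.0013,0.1,0,0,0,0.1194,-0.1017,0.1,0,0,90,0.1194,-0.1017,0.1,0,0,90,0.1194,-0.1017,0.1,0,0,90,0.1194,-0.1017,0.1,0,0,90,0.1194,-0.1017,0.1,0,0,90,0.1194,-0.1017,0.1,0,0,90,0.1194,-0.1017,0.1,0,0,90,0.1194,-0.1017,0.1,0,0,90,0.1194,-0.1017,0.1,0,0,90,0.1194,-0.1017,0.1,0,0,90,0.1194,-0.1017,0.1,0,0,90,0.1194,-0.1017,0.07,0,0,90,0.1194,-0.1017,0.05,0,0,90,0.1194,-0.1017,0.035,0,0,90,0.1194,-0.1017,0.0285,0,0,90,0.1194,-0.1017,0.0285,0,0,90,0.1194,-0.1017,0.0285,0,0,90]
  claw: 0.032

```text
clock: 60.65
eef_pos: [634.5, -293.2, 76.1]
eef_rot: [3.14, 0.001, 1.699]
wrist_force: [-0.1, -0.5, 0.8]
finger_gap: 32.0
finger_force: 0.0
```

>>> jog_arm:
  plan: [0,0,0,0,0,0,0,0,0,0,0,0,0,0,0,0,0,0,0,0,0,0,0,0,0,0,0,0,0,0,-0.0006,0.005,0,0,0,0,-0.0013,0.01,0,0,0,0,-0.0019,0.015,0,0,0,0,-0.0022,0.0175,0,0,0,0,-0.0022,0.0175,0,0,0,0,-0.0022,0.0175,0,0,0,0]
  claw: 0
  force: 20

```text
clock: 61.75
eef_pos: [632.6, -277.0, 75.7]
eef_rot: [3.139, 0.003, 1.698]
wrist_force: [7.5, -7.5, -1.1]
finger_gap: 13.2
finger_force: 20.0
```

>>> jog_arm:
  plan: [0,0,0,0,0,0,0,0,0,0,0,0,0,0,0,0,0,0,0,0,0.03,0,0,0,0,0,0.05,0,0,0,0,0,0.05,0,0,0,-0.0053,0.0385,0.05,0,0,-54,-0.0053,0.0385,0.05,0,0,-54,-0.0053,0.0385,0.05,0,0,-54,-0.0053,0.0385,0.05,0,0,-54,-0.0053,0.0385,0.05,0,0,-54,-0.0053,0.0385,0.05,0,0,-54,-0.0053,0.0385,0.05,0,0,-54,-0.0053,0.0385,0.05,0,0,-54,-0.0053,0.0385,0.02,0,0,-54,-0.0053,0.0385,0.01,0,0,-54,-0.0053,0.0385,0.004,0,0,-54,-0.0053,0.0385,0.004,0,0,-54,-0.0053,0.0385,0.004,0,0,-54]
  claw: 0.034

```text
clock: 63.65
eef_pos: [626.9, -237.1, 79.9]
eef_rot: [3.141, -0.0, 0.757]
wrist_force: [0.5, 0.8, 0.2]
finger_gap: 34.0
finger_force: 0.0
```

>>> jog_arm:
  plan: [0,0,0,0,0,0,0,0,0,0,0,0,0,0,0,0,0,0,0,0,0,0,0,0,0,0,0,0,0,0,0,0,0,0,0,-8,0,0,0,0,0,-16,0,0,0,0,0,-24,0,0,0,0,0,-32,0,0,0,0,0,-40,0,0,0,0,0,-48,0,0,0,0,0,-56,0,0,0,0,0,-60,0,0,0,0,0,-60,0,0,0,0,0,-60]
  claw: 0

```text
clock: 65.15
eef_pos: [627.8, -238.4, 79.7]
eef_rot: [3.14, -0.005, -0.292]
wrist_force: [9.2, -9.3, -3.1]
finger_gap: 12.0
finger_force: 20.0
```

>>> jog_arm:
  plan: [0,0,0,0,0,0,0,0,0,0,0,0,0,0,0,0,0,0,0,0,0.02,0,0,0,0,0,0.06,0,0,0,-0.11,0.069,0.22,0,0,24,-0.11,0.069,0.22,0,0,24,-0.11,0.069,0.22,0,0,24,-0.11,0.069,0.22,0,0,24,-0.11,0.069,0.22,0,0,24,-0.11,0.069,0.22,0,0,24,-0.11,0.069,0.22,0,0,24]
  claw: 0.034

```text
clock: 66.35
eef_pos: [516.6, -168.0, 297.7]
eef_rot: [-3.141, 0.002, 0.128]
wrist_force: [0.1, 0.4, 0.1]
finger_gap: 33.8
finger_force: 0.0
```

```bash
python3 -c "
from dials import *
p,d,c,W=dials(); cv2.imwrite('pics/w6.png',cv2.cvtColor(p,cv2.COLOR_RGB2BGR)); s=manip.read_state(); print(s['eef_pos'],s['wrist_force'],s['clock'])
import cc; cc.cubes()"
```

```text
[608.9 -98.2] [43.9 12. ] num 2.98 want 3
[ 617.9 -167.6] [11.9 43.7] num 7.01 want 7
[ 626.8 -236.8] [12.3 43.7] num 5.67 want 4
knob [ 632.  -275.8  115.2] 136
[ 516.65246696 -168.10841029  297.26109282] [-0.46585926 -0.43626975  0.33351516] 66.4
wrist [30. 88.] 1125 z 64.6 [592.7 164.2] [40.6 38.4] 8.5 carr a,b -0.6 75.9
wrist [82. 87.] 1080 z 64.8 [602.8  98.6] [39.5 37.6] 8.3 carr a,b -0.2 9.5
scene [337. 168.] 173 z 63.9 [585. 228.] [40.7 39.9] 6.4 carr a,b 1.2 140.1
scene [323. 183.] 167 z 63.8 [595.3 161.6] [40.2 36.8] 8.5 carr a,b 1.6 72.9
scene [309. 199.] 187 z 64.3 [604.2  97.2] [41.  37.7] 9.8 carr a,b 1.0 7.9
```

View pics/w6.png

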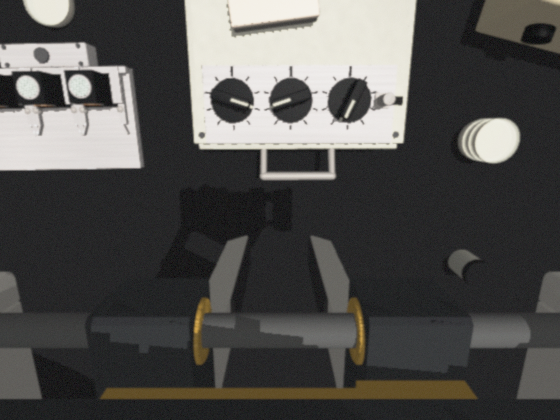

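The knob is back home at (388,100), the drawer is shut with its handle at (297,176), dial 3 reads 5.67, and the cubes are home. Nothing is touching the robot.

```bash
python3 -c "
from cell import manip
print(manip.sign_off())"
```

```text
the job is handed in; nothing more can be done
None
```

I handed the job in at about 66 s: all three cubes are fully home on their own rails, the drawer is shut, the bolt is back to the left, and dial 3 is turned off the code; sign-off returned no verdict.

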